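Change over the rotor test cradle and draw its clamps in with the turnbuckle

ROBOT

A 6-joint arm with a two-finger parallel gripper is mounted at the origin on the work surface. World frame = base frame: x ahead of the robot, y to its left, z up, the work surface at z = 0. Lengths are in mm, angles in rad, forces in N, time in s.
With the tool pointing down it reaches from about 275 to 750 mm from the base axis. Payload 10.2 kg.
Tool frame: the origin (TCP) lies at the very end of the fingers, on their centre line; the grasp point (between the pads) lies 19 mm behind it; z points along the fingers, y is the direction in which the jaws open and shut (so a half turn about z gives the same grasp; the last joint's range is limited). The gripper opens to 85 mm and grips with 20 to 120 N. Pads are 22 mm wide; open, the fingers measure 114 mm over their backs; the gripper's body (76 mm by 85 mm) begins 54 mm behind the grasp point. The pads swing forward as they close: fully open they stand 13 mm farther back than shut.
Start: joints at [-1.458, 0.313, 1.498, -0, 1.331, -0.223], TCP at [172.988, -495.688, 210.494] pointing down, gripper open.
Joint ranges: [-2.94, 2.94], [-0.97, 2.17], [0.19, 2.56], [-1.23, 4.37], [0.02, 3.11], [-2.88, 2.88]. Speed limits (rad/s): [2.39, 2.39, 3.01, 3.14, 3.14, 3.14].

INTERFACE

Orientations are given as a unit quaternion [w, x, y, z].
In Python, from rig import * gives the robot as it stands. The module is installed in compiled form; this text tells all that it offers.
- The arm moves only by the shell command python3 -m crank 'ROWS' [FORCE]. ROWS is a JSON object of lists of equal length, an entry for each row: "dp": the shift along the world's x, y, z in cm, a list of three; "delta_rot": the turn, a rotation vector about the world's x, y, z in degrees, a list of three; "claw": the closure in counts, from 0 (fully open) to 255 (shut). A call has 1 to 10 rows; each row shifts and turns the commanded pose from where the row before left it; what a row does not reach is not made up. A row lasts 1/10 s, in which the tool goes at most 50 mm and 8.59 degrees, less where a joint would pass 70% of its speed; a pose out of reach is approached as far as the arm can. A call is refused whole if a number of a shift passes 5 or a number of a turn 8.59, either way. A call with a gripper value outside its range is refused whole. The fingers move at their own pace and stop on an object; FORCE is the grip in N (left out, the last holds). Time passes only in rows, so rows that do not move let the fingers close. It gives the time, the measured TCP pose, the force and the opening at its end, in the units of the state.
- sense(): the state, without advancing time (a new reading comes with each control period).
- capture(name): name is "scene" or "top" or "wrist"; returns (picture, depth): 420x560x3 uint8, red, green, blue; 420x560 float32, mm along the optical axis (not along the pixel's ray), 0 where there is no reading.
- camera_model(name): a dict with "fx", "fy", "cx", "cy" (pixels), "dist_coeffs" ([k1, k2, p1, p2, k3] as OpenCV has them; the pictures are not rectified), "cam_to_world" (4x4, takes a point from camera to world coordinates); the wrist camera has in their place "T_tool_cam" (4x4, takes a point from camera to tool coordinates, whose origin is the TCP and whose axes are the flange's). Camera axes: x right, y up, looking along -z (the intrinsics and any distortion apply to the point x, -y, -z); pixel columns grow to the right and rows downward; lengths in mm; the calibration is good to about 2 mm. A picture is of the moment at which its call begins: read the wrist's pose just before it. camera_model takes no time and is no camera call.
- finish_job(): hands the job in, once; it reports no verdict.
Trained networks look in the newest picture that a camera, given by its name, has taken for a name from the list of things; names that differ only in an ending like _2 or _b are one class to them, and where a whole thing is asked for, a point or a joint stands for the part that bears it (a point fixed in the world has none). Each returns a list of dicts, best first, with "p" (0 to 1); they miss things now and then, are a little off and sometimes report something else, mostly with a low value. They report only what shows in the picture. A call takes as long as a camera call. They do not tell look-alikes from the thing itself.
- boxes_of(camera, target): "centre" ([column, row] in pixels, amid what is visible of it).
- masks_of(camera, target): "region" (420x560 bool, what is visible of it) and "centre" ([column, row] in pixels, amid what is visible of it).
- pinpoint(camera, target): "centre" ([column, row] in pixels: a listed point, or the origin of a listed thing).
The state is a dict: "time_s": time; "joints": joint angles; "dq": joint speeds; "tau": joint torques, N m; "eef_pos": TCP position; "ee_rot": TCP orientation; "force": force on the tool from outside, world axes, zero at the start; "wrist_torque": the same for the moment, N m; "grip_width": opening from 0.0 (shut) to 1.0 (fully open).
Only numpy, scipy, OpenCV 4.12 (cv2) and the standard library are available. Lean on these libraries where they do the work, as an engineer would, in place of code of your own. Each camera call takes 0.05 s, during which the arm holds its last target.

TASK

Take the setting master (the short plain aluminium block on a long shaft) out of the test cradle and lay it in the wooden tray, and put every rotor lying on the bench into the cradle, one to a nest, pressing each straight down until it is fully seated and has snapped between its two spring clips. Only when all that is done, turn the spoked middle body of the turnbuckle behind the nests, top spoke away from the robot, until both side clamps are drawn fully home against the cradle. Leave the other things on the bench where they are.

Things in the scene. Friction and masses are not known exactly. Their poses are not given: they have to be found in the camera images.
- rotor1: one of 2 to 4 identical rotors on the bench (None from the start if absent): square dark core 56 mm long, 38 x 38 mm; 14 mm shaft through it; at each end a 26 mm boss, its outer 6 mm chamfered at 45 degrees; 130 mm long, about 0.35 kg. Lies on a flat of its core. Origin at its centre, 19 mm above what the core rests on; x along the shaft. Either way round, any flat down will do
- rotor2: one of 2 to 4 identical rotors on the bench (None from the start if absent): square dark core 56 mm long, 38 x 38 mm; 14 mm shaft through it; at each end a 26 mm boss, its outer 6 mm chamfered at 45 degrees; 130 mm long, about 0.35 kg. Lies on a flat of its core. Origin at its centre, 19 mm above what the core rests on; x along the shaft. Either way round, any flat down will do
- rotor3: one of 2 to 4 identical rotors on the bench (None from the start if absent): square dark core 56 mm long, 38 x 38 mm; 14 mm shaft through it; at each end a 26 mm boss, its outer 6 mm chamfered at 45 degrees; 130 mm long, about 0.35 kg. Lies on a flat of its core. Origin at its centre, 19 mm above what the core rests on; x along the shaft. Either way round, any flat down will do
- rotor4: one of 2 to 4 identical rotors on the bench (None from the start if absent): square dark core 56 mm long, 38 x 38 mm; 14 mm shaft through it; at each end a 26 mm boss, its outer 6 mm chamfered at 45 degrees; 130 mm long, about 0.35 kg. Lies on a flat of its core. Origin at its centre, 19 mm above what the core rests on; x along the shaft. Either way round, any flat down will do
- cradle: fixed test cradle: steel base plate 190 (x) x 270 (y) x 12 mm, four nests side by side along y, the turnbuckle beyond them (+x). Origin at the middle of the plate's underside on the bench, z up, x away from the robot (turned up to 0.15 rad), y left. Between nests nothing is above 12 mm; bars and clamps at the y ends are up to 28 mm high, clamp uprights at x = 150 mm up to 92 mm
- nest1 (a point): nest 1 of 4, from -y to +y, 72 mm apart: centre of a fully seated rotor, 59 mm above the bench; shaft along the cradle's x. Core rests on a block 26 mm wide, notched saddles at x +-38 mm guide the shaft, upright spring clips at x +-66 mm (noses 73 mm above the bench, 5 mm inward). Set on the clips a rotor is about 23 mm too high; roughly 10 N straight down snaps it in. Any rotor, any nest
- nest2 (a point): nest 2 of 4, from -y to +y, 72 mm apart: centre of a fully seated rotor, 59 mm above the bench; shaft along the cradle's x. Core rests on a block 26 mm wide, notched saddles at x +-38 mm guide the shaft, upright spring clips at x +-66 mm (noses 73 mm above the bench, 5 mm inward). Set on the clips a rotor is about 23 mm too high; roughly 10 N straight down snaps it in. Any rotor, any nest
- nest3 (a point): nest 3 of 4, from -y to +y, 72 mm apart: centre of a fully seated rotor, 59 mm above the bench; shaft along the cradle's x. Core rests on a block 26 mm wide, notched saddles at x +-38 mm guide the shaft, upright spring clips at x +-66 mm (noses 73 mm above the bench, 5 mm inward). Set on the clips a rotor is about 23 mm too high; roughly 10 N straight down snaps it in. Any rotor, any nest
- nest4 (a point): nest 4 of 4, from -y to +y, 72 mm apart: centre of a fully seated rotor, 59 mm above the bench; shaft along the cradle's x. Core rests on a block 26 mm wide, notched saddles at x +-38 mm guide the shaft, upright spring clips at x +-66 mm (noses 73 mm above the bench, 5 mm inward). Set on the clips a rotor is about 23 mm too high; roughly 10 N straight down snaps it in. Any rotor, any nest
- hub (a point): centre of the turnbuckle's middle body, 78 mm above the bench, on its axis, which runs along the cradle's y (axes as the cradle's; does not turn with the body). The body is an open steel frame 138 mm long, within 17 mm of the axis; from its middle, in the plane of this point, four round steel spokes (10 mm thick, 90 degrees apart) reach out square to the axis to 59 mm from it
- turnbuckle (a joint): turn of the turnbuckle's body, rad. At 0 (and each 1.571) one spoke is straight up; grows as the top spoke is pushed away from the robot (cradle's +x). Growing draws both threaded ends and side clamps in at once, 1.33 mm each per rad; hard stop at 12.6 (two turns), clamps home on the cradle. Starts between 0 and 1.3, stays where left, takes about 0.12 N m
- clamp_left_face (a point): middle of the inner face of the left (+y) blue side clamp, a low bar along the cradle's +y side tied to the turnbuckle's left threaded end; home when it meets the cradle's side, 135 mm from the cradle's middle in y; up to 17 mm away when slack
- clamp_right_face (a point): middle of the inner face of the right (-y) blue side clamp, a low bar along the cradle's -y side tied to the turnbuckle's right threaded end; home when it meets the cradle's side, 135 mm from the cradle's middle in y; up to 17 mm away when slack
- master: setting master, snapped in nest 2 (second from the right) at the start: a short plain aluminium block 40 mm long, 30 mm wide (y), 38 mm high, on a long bare steel shaft with the same chamfered end bosses as the rotors, 130 mm long over all, 0.3 kg. Origin at its centre, x along the shaft. A straight pull up of roughly 10 N frees it from the clips
- tray: low open wooden tray for the master, fixed on the right of the bench: 190 (x) x 125 (y) x 30 mm outside, walls and floor 4 to 5 mm thick. Origin at the middle of its underside
- mug: bystander, leave alone: white mug 90 mm high, 80 mm wide
- drink: bystander, leave alone: clear drink bottle 200 mm high
- screwdriver: bystander, leave alone: screwdriver lying on the bench
- wrench: bystander, leave alone: open-ended wrench lying on the bench beyond the cradle
- tape: bystander, leave alone: roll of black tape 100 mm across, 24 mm high, lying flat
- oil_can: bystander, leave alone: grey can 110 mm high, 56 mm wide
- parts_carton: bystander, leave alone: cardboard carton 120 x 90 x 60 mm
There are look-alikes about, which are no part of the job. Leave any yellow look-alike of the master alone.

How it is judged (in metres and radians):
On the way, in this order (a step that is already met when the one before it is completed fails the run):
1. the master lies in the tray and every rotor present is snapped into a nest while the turnbuckle is still slack (x of master in the frame of tray between -0.06 and 0.06 m and y of master in the frame of tray between -0.055 and 0.055 m and z of master in the frame of tray below 0.04 m and ((distance between rotor1 and nest1 below 0.006 m and angle between the x axis of rotor1 and the x axis of cradle, either way round below 0.1 rad) or (distance between rotor1 and nest2 below 0.006 m and angle between the x axis of rotor1 and the x axis of cradle, either way round below 0.1 rad) or (distance between rotor1 and nest3 below 0.006 m and angle between the x axis of rotor1 and the x axis of cradle, either way round below 0.1 rad) or (distance between rotor1 and nest4 below 0.006 m and angle between the x axis of rotor1 and the x axis of cradle, either way round below 0.1 rad)) and ((distance between rotor2 and nest1 below 0.006 m and angle between the x axis of rotor2 and the x axis of cradle, either way round below 0.1 rad) or (distance between rotor2 and nest2 below 0.006 m and angle between the x axis of rotor2 and the x axis of cradle, either way round below 0.1 rad) or (distance between rotor2 and nest3 below 0.006 m and angle between the x axis of rotor2 and the x axis of cradle, either way round below 0.1 rad) or (distance between rotor2 and nest4 below 0.006 m and angle between the x axis of rotor2 and the x axis of cradle, either way round below 0.1 rad)) and ((distance between rotor3 and nest1 below 0.006 m and angle between the x axis of rotor3 and the x axis of cradle, either way round below 0.1 rad) or (distance between rotor3 and nest2 below 0.006 m and angle between the x axis of rotor3 and the x axis of cradle, either way round below 0.1 rad) or (distance between rotor3 and nest3 below 0.006 m and angle between the x axis of rotor3 and the x axis of cradle, either way round below 0.1 rad) or (distance between rotor3 and nest4 below 0.006 m and angle between the x axis of rotor3 and the x axis of cradle, either way round below 0.1 rad)) and ((distance between rotor4 and nest1 below 0.006 m and angle between the x axis of rotor4 and the x axis of cradle, either way round below 0.1 rad) or (distance between rotor4 and nest2 below 0.006 m and angle between the x axis of rotor4 and the x axis of cradle, either way round below 0.1 rad) or (distance between rotor4 and nest3 below 0.006 m and angle between the x axis of rotor4 and the x axis of cradle, either way round below 0.1 rad) or (distance between rotor4 and nest4 below 0.006 m and angle between the x axis of rotor4 and the x axis of cradle, either way round below 0.1 rad)) and value of joint turnbuckle below 4 rad), for 0.2 s.
2. the turnbuckle has drawn both side clamps home (value of joint turnbuckle above 11.9 rad), for 0.2 s.
At the end, for the whole second after the job is handed in: the master rests in the tray (within 60 mm in x and 55 mm in y of its middle); every rotor present rests in a nest of its own, centre within 6 mm of the nest point, shaft within 0.1 rad of the cradle's x; the turnbuckle is past 11.9 rad and both side clamps within 1.8 mm of the cradle's sides (x of master in the frame of tray between -0.06 and 0.06 m and y of master in the frame of tray between -0.055 and 0.055 m and z of master in the frame of tray below 0.04 m and ((distance between rotor1 and nest1 below 0.006 m and angle between the x axis of rotor1 and the x axis of cradle, either way round below 0.1 rad) or (distance between rotor1 and nest2 below 0.006 m and angle between the x axis of rotor1 and the x axis of cradle, either way round below 0.1 rad) or (distance between rotor1 and nest3 below 0.006 m and angle between the x axis of rotor1 and the x axis of cradle, either way round below 0.1 rad) or (distance between rotor1 and nest4 below 0.006 m and angle between the x axis of rotor1 and the x axis of cradle, either way round below 0.1 rad)) and ((distance between rotor2 and nest1 below 0.006 m and angle between the x axis of rotor2 and the x axis of cradle, either way round below 0.1 rad) or (distance between rotor2 and nest2 below 0.006 m and angle between the x axis of rotor2 and the x axis of cradle, either way round below 0.1 rad) or (distance between rotor2 and nest3 below 0.006 m and angle between the x axis of rotor2 and the x axis of cradle, either way round below 0.1 rad) or (distance between rotor2 and nest4 below 0.006 m and angle between the x axis of rotor2 and the x axis of cradle, either way round below 0.1 rad)) and ((distance between rotor3 and nest1 below 0.006 m and angle between the x axis of rotor3 and the x axis of cradle, either way round below 0.1 rad) or (distance between rotor3 and nest2 below 0.006 m and angle between the x axis of rotor3 and the x axis of cradle, either way round below 0.1 rad) or (distance between rotor3 and nest3 below 0.006 m and angle between the x axis of rotor3 and the x axis of cradle, either way round below 0.1 rad) or (distance between rotor3 and nest4 below 0.006 m and angle between the x axis of rotor3 and the x axis of cradle, either way round below 0.1 rad)) and ((distance between rotor4 and nest1 below 0.006 m and angle between the x axis of rotor4 and the x axis of cradle, either way round below 0.1 rad) or (distance between rotor4 and nest2 below 0.006 m and angle between the x axis of rotor4 and the x axis of cradle, either way round below 0.1 rad) or (distance between rotor4 and nest3 below 0.006 m and angle between the x axis of rotor4 and the x axis of cradle, either way round below 0.1 rad) or (distance between rotor4 and nest4 below 0.006 m and angle between the x axis of rotor4 and the x axis of cradle, either way round below 0.1 rad)) and value of joint turnbuckle above 11.9 rad and y of clamp_left_face in the frame of cradle below 0.1368 m and y of clamp_right_face in the frame of cradle above -0.1368 m and linear speed of each of rotor1, rotor2, rotor3, rotor4, master below 0.02 m/s); the robot touches nothing.
It fails at once if a bystander (mug, bottle, screwdriver, wrench, tape, can or carton) is moved more than 40 mm (distance of any of mug, drink, screwdriver, wrench, tape, oil_can, parts_carton from where it was at the start of the episode above 0.04 m).
Of rotor1, rotor2, rotor3, rotor4 only 2 to 4 are there at a start; the rules pass over those that are not, and their reading is None.
At some moment in a run one of rotor1, rotor2, rotor3, rotor4 may be knocked a few centimetres aside while the robot is not near it.
Once in a run the grip may slacken for a moment while it holds something.
It also fails if it takes over 210 s, if anything falls off the work surface, if the arm or the gripper's body presses on something with over 40 N, if the wrist force passes 120 N, or if a joint passes its speed limit or range.

## Working session

There is one attempt and no reset: what is moved stays moved. The work goes in short steps, Python scripts to look and compute and a shell command to move; the robot and the scene stay as the last step left them, time stands still between calls to the robot, and variables do not carry over. Pictures are saved under pics/ and viewed, and the job is handed in when it is done.

```bash
mkdir -p pics
cat > h.py <<'E'
from rig import *
import numpy as np, cv2
from scipy.spatial.transform import Rotation as R
def save(name,fn,im=None):
    if im is None: im,_=capture(name)
    cv2.imwrite('pics/'+fn,cv2.cvtColor(im,cv2.COLOR_RGB2BGR)); return im
def T_cam(name,st=None):
    m=camera_model(name)
    if 'cam_to_world' in m: return m,np.array(m['cam_to_world'])
    st=st or sense(); T=np.eye(4); q=st['ee_rot']
    T[:3,:3]=R.from_quat([q[1],q[2],q[3],q[0]]).as_matrix(); T[:3,3]=st['eef_pos']
    return m,T@np.array(m['T_tool_cam'])
def ray(name,px,st=None):
    m,T=T_cam(name,st)
    K=np.array([[m['fx'],0,m['cx']],[0,m['fy'],m['cy']],[0,0,1]],float)
    u=cv2.undistortPoints(np.array(px,float).reshape(-1,1,2),K,np.array(m['dist_coeffs'],float)).reshape(-1,2)
    d=np.c_[u[:,0],-u[:,1],-np.ones(len(u))]
    return T[:3,3],d@T[:3,:3].T
def at_z(name,px,z,st=None):
    o,d=ray(name,px,st); return o+d*((z-o[2])/d[:,2])[:,None]
def at_depth(name,px,dep,st=None):
    o,d=ray(name,px,st); return o+d*np.asarray(dep).reshape(-1,1)
def proj(name,P,st=None):
    m,T=T_cam(name,st)
    K=np.array([[m['fx'],0,m['cx']],[0,m['fy'],m['cy']],[0,0,1]],float)
    P=np.array(P,float).reshape(-1,3); c=(P-T[:3,3])@T[:3,:3]; c=c*[1,-1,-1]
    return cv2.projectPoints(c.reshape(-1,1,3),np.zeros(3),np.zeros(3),K,np.array(m['dist_coeffs'],float))[0].reshape(-1,2)
def cloud(name,dep,st=None):
    v,u=np.mgrid[0:420,0:560]; px=np.c_[u.ravel(),v.ravel()]
    P=at_depth(name,px,dep.ravel(),st).reshape(420,560,3); P[dep==0]=np.nan; return P
E
python3 - <<'E'
from h import *
s=sense(); print(s['time_s'],s['eef_pos'],s['ee_rot'],s['force'],s['grip_width'])
for n in('scene','top'):
    im,d=capture(n); save(n,n+'0.png',im); np.savez('/tmp/'+n+'0.npz',im=im,d=d)
    print(n,camera_model(n)['cam_to_world'],(d>0).mean())
    for t in('rotor1','cradle','nest1','nest2','nest3','nest4','hub','master','tray','clamp_left_face'):
        for f in ((pinpoint,) if True else ()):
            print(t,[(np.round(r['centre'],1).tolist(),round(r['p'],2)) for r in f(n,t)])
E
```

```text
0.0 [ 172.94739751 -495.37860779  209.92891229] [-6.68976656e-04  9.85939131e-01  1.67103506e-01  2.46346047e-05] [0.19321683 0.23841286 0.45954497] 1.0002042090945975
scene [[ 2.02675803e-01 -6.40638579e-01  7.40611051e-01  1.53633208e+03]
 [ 9.79226513e-01  1.37349380e-01 -1.49166297e-01 -2.24394685e+02]
 [-6.16078451e-03  7.55458376e-01  6.55167678e-01  9.78940136e+02]
 [ 0.00000000e+00  0.00000000e+00  0.00000000e+00  1.00000000e+00]] 0.9807695578231292
rotor1 [([360.2, 192.7], 0.83), ([383.1, 225.8], 0.77), ([407.2, 202.6], 0.56), ([196.3, 217.1], 0.54)]
cradle [([297.8, 211.1], 0.47), ([274.8, 218.1], 0.4), ([300.5, 292.1], 0.31)]
nest1 [([274.7, 214.7], 0.98), ([296.8, 213.7], 0.95), ([254.5, 220.0], 0.91), ([316.1, 209.2], 0.91)]
nest2 [([274.7, 214.7], 0.98), ([296.8, 213.7], 0.95), ([254.5, 220.0], 0.91), ([316.1, 209.2], 0.91)]
nest3 [([274.7, 214.7], 0.98), ([296.8, 213.7], 0.95), ([254.5, 220.0], 0.91), ([316.1, 209.2], 0.91)]
nest4 [([274.7, 214.7], 0.98), ([296.8, 213.7], 0.95), ([254.5, 220.0], 0.91), ([316.1, 209.2], 0.91)]
hub [([295.2, 240.6], 0.89), ([381.3, 225.0
[... 551 characters left out ...]
.67), ([175.7, 261.5], 0.61)]
cradle [([290.7, 223.7], 0.67)]
nest1 [([272.2, 216.5], 0.97), ([248.9, 223.5], 0.94), ([297.5, 220.6], 0.66), ([391.3, 254.1], 0.46)]
nest2 [([272.2, 216.5], 0.97), ([248.9, 223.5], 0.94), ([297.5, 220.6], 0.66), ([391.3, 254.1], 0.46)]
nest3 [([272.2, 216.5], 0.97), ([248.9, 223.5], 0.94), ([297.5, 220.6], 0.66), ([391.3, 254.1], 0.46)]
nest4 [([272.2, 216.5], 0.97), ([248.9, 223.5], 0.94), ([297.5, 220.6], 0.66), ([391.3, 254.1], 0.46)]
hub [([286.4, 165.6], 0.62), ([287.1, 223.3], 0.38)]
master [([299.4, 223.3], 0.74), ([451.0, 319.6], 0.62), ([346.9, 295.5], 0.6), ([286.5, 163.5], 0.41)]
tray [([399.8, 186.8], 0.89)]
clamp_left_face [([230.3, 218.7], 0.92)]
```

View pics/scene0.png

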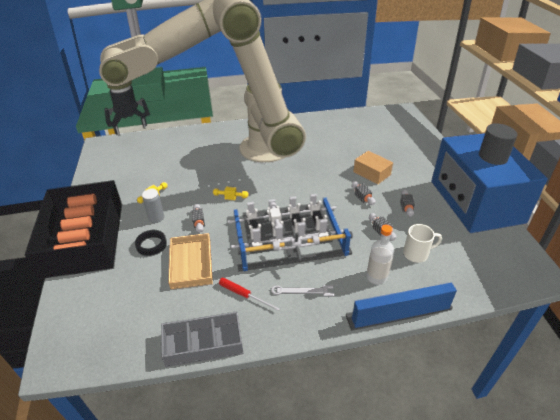

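View pics/top0.png

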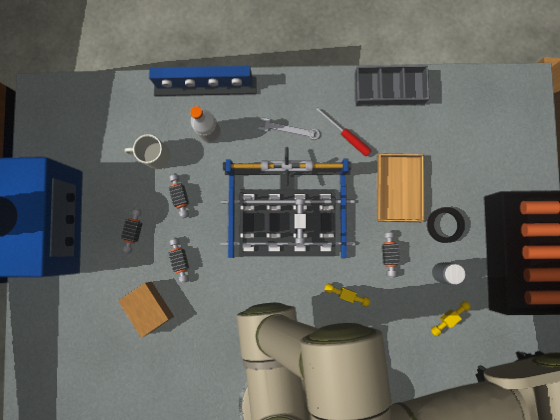

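The top view shows four rotors, at (178,196), (131,231), (178,260) and (391,253). The master is in the cradle at (300,221) and the tray is at (401,187). The yellow decoys are at (347,294) and (450,319). Next I measure positions from depth.

Run:
```python
from h import *
z=np.load('/tmp/top0.npz'); im,d=z['im'],z['d']; P=cloud('top',d); np.save('/tmp/P0.npy',P)
print(at_depth('top',[[100,120]],[d[120,100]]))
for t,cs in (('rotor1',[(178,196),(132,230),(178,260),(391,253)]),):
  for c in cs:
    u,v=c; r=P[v-24:v+25,u-16:u+17].reshape(-1,3); g=im[v-24:v+25,u-16:u+17].reshape(-1,3).astype(int)
    m=(r[:,2]>24); q=r[m]
    # core+shaft points
    c0=q.mean(0); w,V=np.linalg.eigh(np.cov((q-c0)[:,:2].T)); a=V[:,1]
    t1=(q-c0)[:,:2]@a; t2=(q-c0)[:,:2]@V[:,0]
    print(c,m.sum(),'cent',c0.round(1),'mid',(c0[:2]+a*(t1.max()+t1.min())/2).round(1),'len',np.ptp(t1).round(0),np.ptp(t2).round(0),'ang',np.degrees(np.arctan2(a[1],a[0])).round(1),'zmax',np.percentile(q[:,2],[50,95]).round(1))
# tray & cradle
for nm,px,zz in (('hub',[286.4,165.6],78),('tray',[399.8,186.8],0),('nests',[[248.9,223.5],[272.2,216.5],[297.5,220.6]],59)):
    print(nm,at_z('top',px,zz).round(1))
for nm,px in (('nests',[[254.5,220.0],[274.7,214.7],[296.8,213.7],[316.1,209.2]]),): print(nm,at_z('scene',px,59).round(1))
print(at_z('scene',[295.2,240.6],78),at_z('scene',[195,265.8],0))
big=cv2.resize(im[140:280,200:440],None,fx=3.3,fy=3.3,interpolation=cv2.INTER_CUBIC); save('',"topcrop.png",big)
```

```text
[[821.04371412 533.80453213   2.94162388]]
(178, 196) 443 cent [590.5 290.1  34.5] mid [591.9 290.4] len 131.0 39.0 ang -164.6 zmax [35.6 41.2]
(132, 230) 449 cent [492.1 425.2  34.6] mid [491.8 425.2] len 129.0 41.0 ang 166.4 zmax [35.6 41.3]
(178, 260) 459 cent [408.2 288.4  34.4] mid [408.6 288.5] len 129.0 40.0 ang -165.6 zmax [35.4 41.6]
(391, 253) 428 cent [ 419.3 -301.5   34.5] mid [ 419.5 -301.5] len 127.0 38.0 ang -178.0 zmax [35.5 41.1]
hub [[661.2 -17.4  78. ]]
tray [[ 610.7 -340.5    0. ]]
nests [[505.9  86.9  59. ]
 [524.5  23.   59. ]
 [512.5 -46.   59. ]]
nests [[ 514.5 -122.2   59. ]
 [ 502.7  -53.8   59. ]
 [ 513.    17.8   59. ]
 [ 504.3   85.4   59. ]]
[[652.22014169 -18.86268005  78.        ]] [[ 619.48069139 -326.95807031    0.        ]]
```

View pics/topcrop.png

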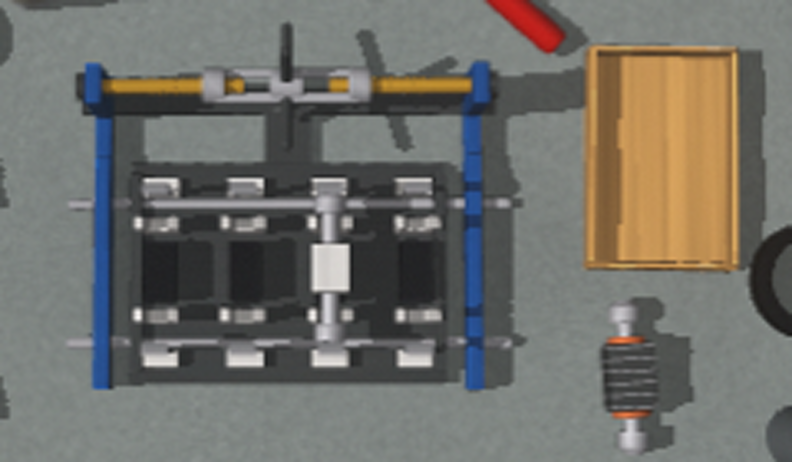

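```bash
python3 -c "
from h import *
print(np.round(camera_model('wrist')['T_tool_cam'],3), {k:camera_model('wrist')[k] for k in('fx','cx','cy')})"
python3 -m crank '{"dp":[[0,0,5],[3,4,4],[3,4,4],[3,4,2],[3,4,0],[3,4,0],[3,4,0],[3,4,0],[3,4,0],[3,4,0]],"delta_rot":[[0,0,-4],[0,0,-4],[0,0,-4],[0,0,-4],[0,0,-3.2],[0,0,0],[0,0,0],[0,0,0],[0,0,0],[0,0,0]],"claw":[0,0,0,0,0,0,0,0,0,0]}' 40
```

```text
[[-2.00000e-03  9.46000e-01  3.25000e-01  8.33830e+01]
 [ 1.00000e+00  1.00000e-03  1.00000e-03 -1.19900e+00]
 [ 1.00000e-03  3.25000e-01 -9.46000e-01 -1.64001e+02]
 [ 0.00000e+00  0.00000e+00  0.00000e+00  1.00000e+00]] {'fx': 328.4380986809309, 'cx': 276.35096585517675, 'cy': 206.59589764608873}
time_s: 2.1
eef_pos: [428.5, -154.2, 341.8]
ee_rot: [0.0, 1.0, 0.0, 0.0]
force: [0.4, -1.2, -0.5]
grip_width: 1.001
```

```bash
python3 -m crank '{"dp":[[3,3.5,-2],[3,3.5,-2],[3,3.5,-2],[2.5,3.2,-2],[0,0,0],[0,0,0]],"delta_rot":[[0,0,0],[0,0,0],[0,0,0],[0,0,0],[0,0,0],[0,0,0]],"claw":[0,0,0,0,0,0]}'
python3 - <<'E'
from h import *
s=sense(); print(s['eef_pos'],s['dq'])
im,d=capture('wrist'); save('','w1.png',im); np.savez('/tmp/w1.npz',im=im,d=d,P=cloud('wrist',d,s))
for t,z in (('nest1',59),('hub',78),('clamp_left_face',12),('master',59),('cradle',0)):
    for r in pinpoint('wrist',t): print(t,np.round(r['centre'],1),round(r['p'],2),at_z('wrist',r['centre'],z,s).round(1))
E
```

```text
time_s: 2.7
eef_pos: [542.2, -19.2, 261.5]
ee_rot: [0.0, 1.0, 0.001, -0.001]
force: [0.0, -0.0, -0.5]
grip_width: 0.998
[542.215803   -19.23193257 261.49694282] [-0.03664233 -0.03215002 -0.00679805 -0.00278221  0.003415   -0.00225058]
nest1 [308.3 200.7] 0.89 [[506.1 -55.4  59. ]]
nest1 [366.7 197.8] 0.83 [[ 509.8 -123.9   59. ]]
nest1 [242.1 201. ] 0.8 [[505.7  22.3  59. ]]
nest1 [180.2 197.7] 0.57 [[509.7  95.   59. ]]
hub [274.8  55.9] 0.63 [[660.5 -16.3  78. ]]
clamp_left_face [158.5 190.2] 0.84 [[505.2 137.3  12. ]]
master [306.3 198.7] 0.81 [[508.6 -53.   59. ]]
master [551.1 350.9] 0.77 [[ 276.1 -419.2   59. ]]
master [383.2 324.7] 0.71 [[ 328.5 -163.6   59. ]]
master [306.2 198.3] 0.19 [[509.  -52.8  59. ]]
cradle [275.2 184.7] 0.96 [[509.4 -16.3   0. ]]
```

View pics/w1.png

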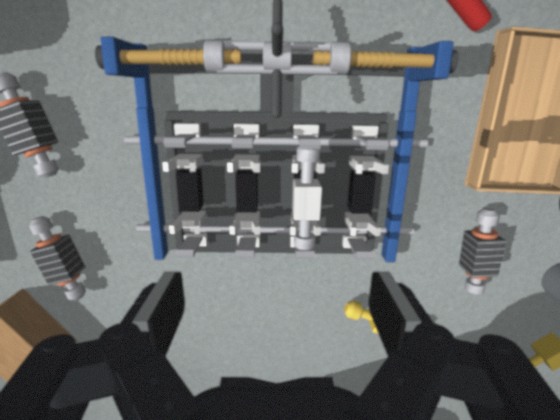

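Run:
```python
from h import *
z=np.load('/tmp/w1.npz'); P=z['P']; im=z['im']
q=P.reshape(-1,3); q=q[~np.isnan(q).any(1)]
b=q[(abs(q[:,0]-508)<110)&(abs(q[:,1]+16)<165)]
def rect(m,nm):
    r=cv2.minAreaRect(m[:,:2].astype(np.float32)); print(nm,len(m),np.round(r[0],1),np.round(r[1],1),round(r[2],2),'z',np.median(m[:,2]).round(1))
# master block top z~78 
m=b[(b[:,2]>72)&(abs(b[:,0]-508)<24)&(abs(b[:,1]+53)<22)]; rect(m,'block')
m=b[(b[:,2]>62)&(abs(b[:,1]+53)<18)&(abs(b[:,0]-508)<75)]
l=np.polyfit(m[:,0],m[:,1],1); print('shaft slope',l[0],'y at508',np.polyval(l,508),m[:,0].min(),m[:,0].max())
# support blocks z~40
for y in (92,20,-125):
    m=b[(abs(b[:,2]-40)<4)&(abs(b[:,0]-508)<27)&(abs(b[:,1]-y)<30)]; rect(m,'sup')
# plate
m=b[(abs(b[:,2]-12)<3)]; print('plate x',np.percentile(m[:,0],[.5,50,99.5]),'y',np.percentile(m[:,1],[.5,99.5]))
# clips >70
for y in (92,20,-53,-125):
  for x in (440,574):
    m=b[(b[:,2]>66)&(abs(b[:,0]-x)<16)&(abs(b[:,1]-y)<24)]
    if len(m)>3: rect(m,'clip')
m=q[(abs(q[:,0]-657)<20)&(abs(q[:,1]+16)<90)&(q[:,2]>70)]
m=m[m[:,2]<100]; l=np.polyfit(m[:,1],m[:,0],1); print('hub',l,np.polyval(l,-16),np.percentile(m[:,2],[50,95]))
```

```text
block 1039 [511.  -54.9] [35.2 42.1] 89.23 z 78.5
shaft slope 0.003363213233558434 y at508 -54.89090682239923 437.98488607613297 579.7904425026995
sup 848 [510.6  91.7] [26.4 48.8] 89.64 z 40.5
sup 847 [509.8  19.9] [26.  50.5] 89.16 z 40.6
sup 840 [ 508.7 -123.9] [50.2 26.6] 0.8 z 40.3
plate x [415.62216105 533.50384836 613.43931844] y [-167.95793435  135.76339489]
clip 153 [444.2  92.7] [22.4 10.6] 89.19 z 75.6
clip 195 [577.1  90.8] [ 9.7 21.6] 0.06 z 75.2
clip 131 [444.2  20.4] [ 8.7 21.6] 0.09 z 75.7
clip 2893 [569.4  13. ] [34.  22.8] 89.99 z 366.7
clip 253 [447.  -51.6] [18.  22.1] 0.32 z 73.7
clip 3260 [568.9 -47.8] [21.8 33. ] 0.02 z 365.9
clip 134 [ 443.  -123.4] [ 8.8 21.6] 1.41 z 75.7
clip 196 [ 574.7 -124.5] [23.   8.8] 89.79 z 75.3
hub [1.19691947e-02 6.58412433e+02] 658.2209257514866 [85.65270473 93.24924709]
```

```bash
python3 -m crank '{"dp":[[-1.6,-1.6,-4],[-1.7,-1.7,-4],[0,0,-4],[0,0,-4],[0,0,0],[0,0,0]],"delta_rot":[[0,0,-0.6],[0,0,0],[0,0,0],[0,0,0],[0,0,0],[0,0,0]],"claw":[0,0,0,60,60,60]}'
python3 - <<'E'
from h import *
s=sense(); print(s['eef_pos'],s['force'],s['grip_width'])
save('wrist','w2.png')
E
```

```text
time_s: 3.6
eef_pos: [509.7, -53.1, 103.1]
ee_rot: [0.0, 1.0, -0.005, 0.0]
force: [0.9, -0.6, 0.4]
grip_width: 0.767
[509.73083053 -53.06368512 103.13579207] [ 0.93669382 -0.56311174  0.44049388] 0.7669680777834293
```

View pics/w2.png

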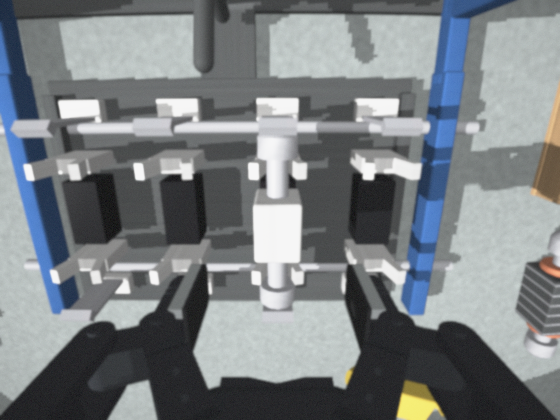

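```bash
python3 -m crank '{"dp":[[0,0.05,-3],[0,0,-2.9],[0,0,0],[0,0,0],[0,0,0],[0,0,0],[0,0,0],[0,0,0],[0,0,0],[0,0,0]],"delta_rot":[[0,0,0],[0,0,0],[0,0,0],[0,0,0],[0,0,0],[0,0,0],[0,0,0],[0,0,0],[0,0,0],[0,0,0]],"claw":[60,60,60,255,255,255,255,255,255,255]}' 80
```

```text
time_s: 4.65
eef_pos: [510.6, -52.6, 45.3]
ee_rot: [0.001, 1.0, -0.005, 0.002]
force: [-1.8, 0.2, 10.2]
grip_width: 0.326
```

```bash
python3 -m crank '{"dp":[[0,0,1],[0,0,1],[0,0,1],[0,0,1.5],[0,0,2],[0,0,2.5],[0,0,3],[0,0,0],[0,0,0]],"delta_rot":[[0,0,0],[0,0,0],[0,0,0],[0,0,0],[0,0,0],[0,0,0],[0,0,0],[0,0,0],[0,0,0]],"claw":[255,255,255,255,255,255,255,255,255]}' 80
python3 - <<'E'
from h import *
s=sense(); print(s['eef_pos'],s['force'],s['grip_width'])
save('wrist','w3.png')
E
```

```text
time_s: 5.55
eef_pos: [509.1, -52.0, 163.1]
ee_rot: [0.0, 1.0, -0.005, 0.0]
force: [0.8, 0.2, -4.1]
grip_width: 0.329
[509.10119431 -52.03409725 163.07553117] [ 0.75743838  0.21332372 -4.11312044] 0.32850390628190684
```

View pics/w3.png

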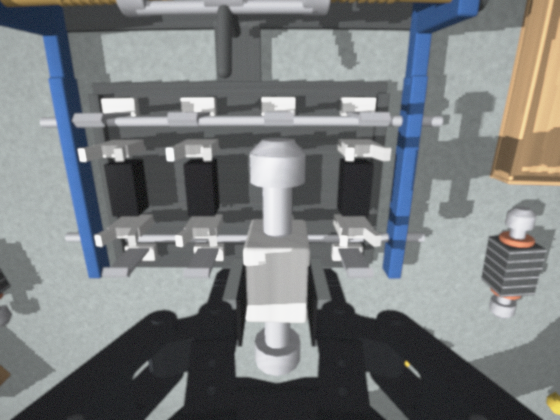

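Run:
```python
from h import *
P=np.load('/tmp/P0.npy'); q=P[140:235,365:437].reshape(-1,3)
m=q[(q[:,2]>20)&(q[:,2]<40)&(q[:,1]<-240)]
# keep wood colour
im=np.load('/tmp/top0.npz')['im']; c=im[140:235,365:437].reshape(-1,3).astype(int)
w=(c[:,0]-c[:,2]>40)&(c[:,1]>60); m=q[w&(q[:,2]<45)]
print(cv2.minAreaRect(m[:,:2].astype(np.float32)),len(m)); r=m[m[:,2]>22]; print(cv2.minAreaRect(r[:,:2].astype(np.float32)),len(r),np.median(m[:,2]))
```

```text
((607.2201538085938, -341.15081787109375), (134.32693481445312, 193.363037109375), 87.81092071533203) 3156
((605.8588256835938, -337.03253173828125), (124.51683807373047, 190.20460510253906), 88.55382537841797) 406 4.313936908465166
```

```bash
python3 -m crank '{"dp":[[0,-4,0],[1,-4,0],[2,-4,0],[2,-4,0],[2,-4,0],[2,-4,0],[0.7,-4.5,-2],[0,0,-4],[0,0,0],[0,0,0]],"delta_rot":[[0,0,-0.5],[0,0,-0.5],[0,0,0],[0,0,0],[0,0,0],[0,0,0],[0,0,0],[0,0,0],[0,0,0],[0,0,0]],"claw":[255,255,255,255,255,255,255,255,255,255]}' 80
python3 - <<'E'
from h import *
s=sense(); print(s['eef_pos'],s['force'],s['grip_width'])
save('wrist','w4.png')
E
```

```text
time_s: 6.6
eef_pos: [605.9, -336.2, 102.2]
ee_rot: [-0.001, 1.0, -0.013, -0.001]
force: [-0.3, 0.6, -1.5]
grip_width: 0.321
[ 605.88859972 -336.18143627  102.15646674] [-0.28439875  0.58712034 -1.45585779] 0.3213868915129277
```

View pics/w4.png

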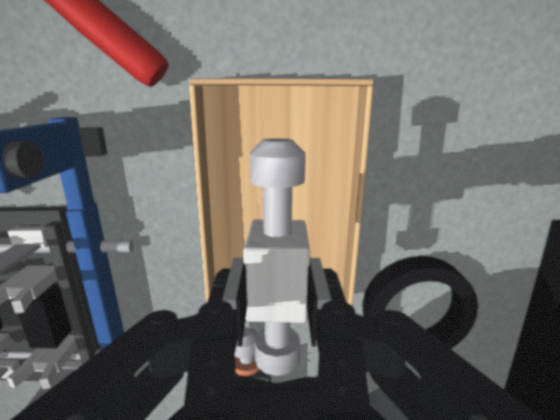

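```bash
python3 -m crank '{"dp":[[0,0,-4],[0,0,-3],[0,0,-1.6],[0,0,0],[0,0,0],[0,0,0]],"delta_rot":[[0,0,0],[0,0,0],[0,0,0],[0,0,0],[0,0,0],[0,0,0]],"claw":[255,255,255,255,255,255]}' 80
```

```text
time_s: 7.25
eef_pos: [607.3, -337.8, 19.4]
ee_rot: [0.001, 1.0, -0.013, 0.002]
force: [0.7, -0.3, -2.1]
grip_width: 0.326
```

```bash
python3 -m crank '{"dp":[[0,0,-0.3],[0,0,0],[0,0,0]],"delta_rot":[[0,0,0],[0,0,0],[0,0,0]],"claw":[255,255,255]}' 80
```

```text
time_s: 7.55
eef_pos: [606.3, -337.2, 14.1]
ee_rot: [0.0, 1.0, -0.014, 0.0]
force: [0.1, -0.6, -2.1]
grip_width: 0.324
```

Release with a partial opening, then lift.

```bash
python3 -m crank '{"dp":[[0,0,-0.2],[0,0,0],[0,0,0],[0,0,0],[0,0,0],[0,0,3],[0,0,4],[0,0,5],[0,0,5],[0,0,5]],"delta_rot":[[0,0,0],[0,0,0],[0,0,0],[0,0,0],[0,0,0],[0,0,0],[0,0,0],[0,0,0],[0,0,0],[0,0,0]],"claw":[255,255,110,110,110,110,110,110,110,0]}' 80
python3 - <<'E'
from h import *
s=sense(); print(s['eef_pos'],s['force'],s['grip_width'])
save('wrist','w5.png'); save('top','t5.png')
for c,z in(('wrist',24),('top',24)):
  for r in pinpoint(c,'master'): print(c,np.round(r['centre']),r['p'],at_z(c,r['centre'],z,s).round(1))
E
```

```text
time_s: 8.55
eef_pos: [606.0, -336.9, 234.4]
ee_rot: [0.0, 1.0, -0.014, 0.0]
force: [-0.2, -0.7, 0.2]
grip_width: 0.721
[ 605.97599866 -336.88212508  234.44342949] [-0.21129116 -0.6899626   0.21824795] 0.7214022778882332
wrist [275. 169.] 0.74 [[ 606.7 -334.2   24. ]]
top [449. 319.] 0.67 [[ 239.5 -458.5   24. ]]
```

View pics/w5.png

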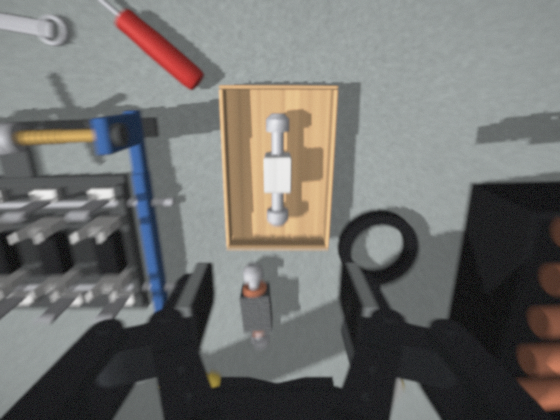

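View pics/t5.png

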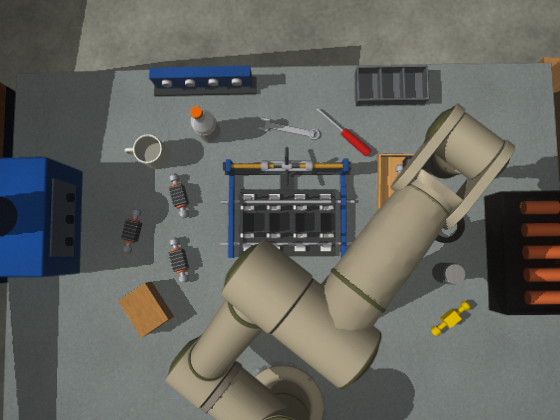

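```bash
python3 -m crank '{"dp":[[-4,0.7,-2],[-4,0.7,-2],[-4,0.7,-2],[-4,0.7,-2],[-2.65,0.75,-1.4],[0,0,0],[0,0,0]],"delta_rot":[[0,0,1],[0,0,1],[0,0,1],[0,0,0.6],[0,0,0],[0,0,0],[0,0,0]],"claw":[0,0,0,0,0,0,0]}' 80
python3 - <<'E'
from h import *
s=sense(); print(s['eef_pos'],s['force'],s['grip_width'])
im,d=capture('wrist'); save('','w6.png',im)
P=cloud('wrist',d,s).reshape(-1,3); m=P[(abs(P[:,0]-425)<90)&(abs(P[:,1]+301)<32)&(P[:,2]>15)&(P[:,2]<44)]
print(cv2.minAreaRect(m[:,:2].astype(np.float32)),len(m)); k=m[(m[:,2]>34)]; print(k.mean(0),cv2.minAreaRect(k[:,:2].astype(np.float32)))
E
```

```text
time_s: 9.45
eef_pos: [419.4, -301.4, 137.1]
ee_rot: [-0.001, 1.0, 0.017, -0.0]
force: [0.1, -0.4, 0.0]
grip_width: 0.993
[ 419.41284524 -301.38331111  137.10849656] [ 0.05321905 -0.44641769  0.00675525] 0.9928390562450643
((433.20330810546875, -299.35833740234375), (60.24293899536133, 161.41497802734375), 87.67265319824219) 5384
[ 419.58118248 -303.70817377   38.30290122] ((409.2767639160156, -304.13592529296875), (84.04198455810547, 38.29267120361328), 2.286686420440674)
```

View pics/w6.png

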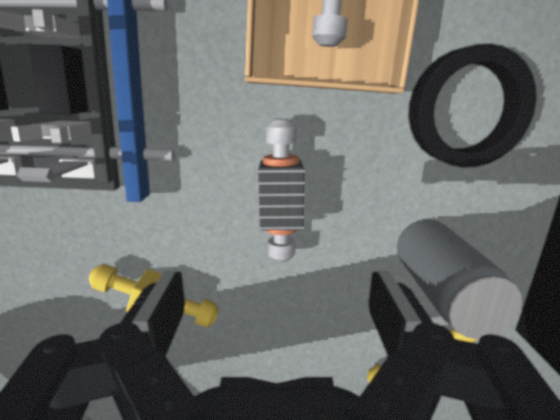

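```bash
python3 -m crank '{"dp":[[0,-0.1,-4],[0,0,-4],[0,0,-3],[0,0,-2.2],[0,0,0],[0,0,0],[0,0,0],[0,0,0],[0,0,0],[0,0,0]],"delta_rot":[[0,0,0.2],[0,0,0],[0,0,0],[0,0,0],[0,0,0],[0,0,0],[0,0,0],[0,0,0],[0,0,0],[0,0,0]],"claw":[0,0,0,0,0,0,255,255,255,255]}' 80
python3 -m crank '{"dp":[[0,0,0],[0,0,0],[0,0,3],[0,0,4],[0,0,4],[0,0,4],[0,0,0],[0,0,0]],"delta_rot":[[0,0,0],[0,0,0],[0,0,0],[0,0,0],[0,0,0],[0,0,0],[0,0,0],[0,0,0]],"claw":[255,255,255,255,255,255,255,255]}' 80
python3 - <<'E'
from h import *
s=sense(); print(s['eef_pos'],s['force'],s['grip_width'])
im,d=capture('wrist'); save('','w7.png',im); np.savez('/tmp/w7.npz',im=im,d=d)
P=cloud('wrist',d,s)-s['eef_pos']; np.save('/tmp/w7P.npy',P)
for u,v in ((277,170),(277,200),(277,235),(277,265),(277,300)): print(u,v,P[v,u].round(1))
E
```

```text
time_s: 10.5
eef_pos: [420.3, -303.4, 7.2]
ee_rot: [0.001, 1.0, 0.02, 0.001]
force: [-0.9, -0.7, 8.7]
grip_width: 0.418
time_s: 11.3
eef_pos: [419.5, -302.3, 155.5]
ee_rot: [-0.0, 1.0, 0.02, -0.0]
force: [0.2, 0.5, -4.8]
grip_width: 0.415
[ 419.52379748 -302.28538723  155.54772153] [ 0.1717043   0.47602262 -4.77313911] 0.4148853439419722
277 170 [51.7  2.9 24.4]
277 200 [36.5  2.3 19.8]
277 235 [24.   1.8 31.2]
277 265 [ 8.9  1.2 30.9]
277 300 [-10.    0.5  30.9]
```

View pics/w7.png

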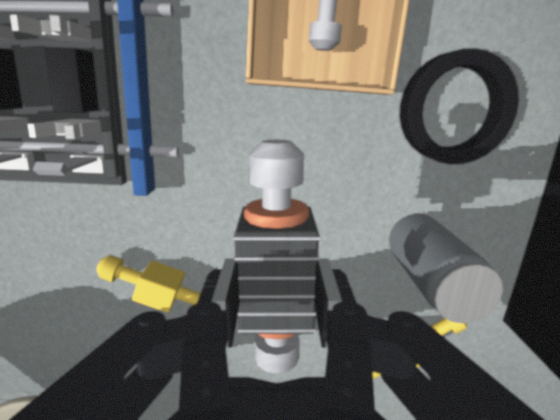

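Run:
```python
from h import *
P=np.load('/tmp/w7P.npy')
for v in range(138,372,4):
    p=np.nanmedian(P[v,268:286],0); print(v,p.round(1),end=' | ')
```

```text
138 [  42.7    2.9 -154.8] | 142 [62.6  3.5 16.3] | 146 [61.3  3.5 19.5] | 150 [59.9  3.4 21.5] | 154 [58.4  3.3 23.1] | 158 [56.9  3.3 24.4] | 162 [55.2  3.2 24.7] | 166 [53.5  3.2 25.1] | 170 [51.7  3.1 24.6] | 174 [50.   3.  24.8] | 178 [48.2  3.2 24.8] | 182 [46.3  2.7 24.6] | 186 [44.6  2.8 24.6] | 190 [41.   2.7 18.7] | 194 [39.   2.6 18.6] | 198 [37.2  2.5 18.8] | 202 [35.4  2.5 19.1] | 206 [33.2  2.4 18.8] | 210 [31.5  2.3 19.4] | 214 [31.7  2.5 25. ] | 218 [30.5  2.3 27.1] | 222 [28.8  2.2 27.9] | 226 [26.8  2.2 27.4] | 230 [25.6  2.1 29.3] | 234 [24.3  2.  30.8] | 238 [22.8  2.  31.7] | 242 [20.6  1.9 31.1] | 246 [18.8  1.8 31.5] | 250 [16.7  1.7 31.3] | 254 [14.8  1.7 31.5] | 258 [12.7  1.6 31.5] | 262 [10.7  1.5 31.4] | 266 [ 8.7  1.5 31.5] | 270 [ 6.6  1.4 31.5] | 274 [ 4.4  1.3 31.2] | 278 [ 2.6  1.2 31.6] | 282 [ 0.3  1.1 31.4] | 286 [-1.7  1.1 31.7] | 290 [-3.9  1.  31.6] | 294 [-6.2  0.9 31.4] | 298 [-8.5  0.8 31.3] | 302 [-10.7   0.7  31.4] | 306 [-13.1   0.6  31.3] | 310 [-15.2   0.6  31.7] | 314 [-17.4   0.5  31.7] | 318 [-20.    0.4  31.2] | 322 [-22.5   0.3  31.2] | 326 [-24.9   0.2  31.1] | 330 [-27.1   0.1  31.5] | 334 [-32.5  -0.3  28. ] | 338 [-35.6  -0.2  27.3] | 342 [-46.   -0.6  18.6] | 346 [-48.5  -0.7  18.7] | 350 [-48.4  -0.7  21.9] | 354 [-48.6  -0.7  24.7] | 358 [-51.   -0.8  25. ] | 362 [-53.7  -0.9  25.1] | 366 [-56.9  -0.7  24.6] | 370 [-59.7  -1.1  24.8] |
```

```bash
python3 -m crank '{"dp":[[2,4,0],[2,4,0],[2,4,0],[2,4,0],[1.14,1.83,0],[0,0,-3],[0,0,-2.5],[0,0,0],[0,0,0]],"delta_rot":[[0,0,-1],[0,0,-1],[0,0,-0.9],[0,0,0],[0,0,0],[0,0,0],[0,0,0],[0,0,0],[0,0,0]],"claw":[255,255,255,255,255,255,255,255,255]}' 80
python3 - <<'E'
from h import *
s=sense(); print(s['eef_pos'],s['ee_rot'],s['force'],s['grip_width'])
im,d=capture('wrist'); save('','w8.png',im);
E
```

```text
time_s: 12.25
eef_pos: [510.8, -124.2, 100.3]
ee_rot: [-0.0, 1.0, -0.006, -0.001]
force: [0.4, -0.7, -3.6]
grip_width: 0.415
[ 510.75582905 -124.20673756  100.26493982] [-4.98602274e-04  9.99982267e-01 -5.85416077e-03 -9.72204295e-04] [ 0.35476916 -0.73062787 -3.58550596] 0.4153217414740356
```

View pics/w8.png

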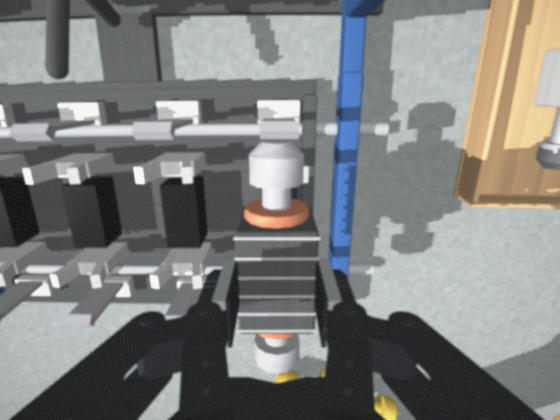

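```bash
python3 -m crank '{"dp":[[0,0,-1.5],[0,0,-1],[0,0,-0.5],[0,0,0],[0,0,0]],"delta_rot":[[0,0,0],[0,0,0],[0,0,0],[0,0,0],[0,0,0]],"claw":[255,255,255,255,255]}' 100
python3 -m crank '{"dp":[[0,0,-0.5],[0,0,-0.5],[0,0,0],[0,0,0]],"delta_rot":[[0,0,0],[0,0,0],[0,0,0],[0,0,0]],"claw":[255,255,255,255]}' 100
```

```text
time_s: 12.8
eef_pos: [511.3, -124.5, 71.3]
ee_rot: [0.0, 1.0, -0.006, 0.0]
force: [0.6, -0.1, -4.0]
grip_width: 0.406
time_s: 13.2
eef_pos: [510.9, -124.3, 60.6]
ee_rot: [-0.0, 1.0, -0.006, -0.0]
force: [-0.5, -0.8, -5.5]
grip_width: 0.407
```

Run:
```python
from h import *
s=sense(); print(s['eef_pos'],s['force'])
im,d=capture('wrist'); save('','w9.png',im); P=cloud('wrist',d,s)
for v in range(130,370,8): print(v,np.nanmedian(P[v,268:286],0).round(1),end='|')
```

```text
[ 510.9237919  -124.32085059   60.56477455] [-0.50060541 -0.83508383 -5.54879176]
130 [ 578.9 -124.1   77.6]|138 [ 575.1 -124.1   74.9]|146 [ 572.3 -124.    80.4]|154 [ 569.2 -124.    83. ]|162 [ 566.2 -124.2   85.1]|170 [ 562.7 -123.9   85.2]|178 [ 559.2 -123.9   85.4]|186 [ 555.5 -123.8   85.2]|194 [ 550.1 -123.7   79.4]|202 [ 546.2 -123.7   79.4]|210 [ 542.4 -123.6   79.9]|218 [ 541.5 -123.6   88. ]|226 [ 537.7 -123.6   88.1]|234 [ 535.2 -123.6   91.1]|242 [ 531.5 -123.5   91.7]|250 [ 527.6 -123.5   91.7]|258 [ 523.7 -123.4   92. ]|266 [ 519.6 -123.3   91.9]|274 [ 515.3 -123.3   91.6]|282 [ 511.1 -123.2   91.8]|290 [ 506.7 -123.2   91.7]|298 [ 502.4 -123.1   91.9]|306 [ 497.8 -123.1   91.8]|314 [ 493.3 -123.    91.9]|322 [ 488.2 -123.    91.5]|330 [ 483.7 -122.9   91.9]|338 [ 475.2 -122.8   87.7]|346 [ 462.3 -122.6   79.2]|354 [ 462.1 -122.6   85. ]|362 [ 456.8 -122.5   85.3]|
```

View pics/w9.png

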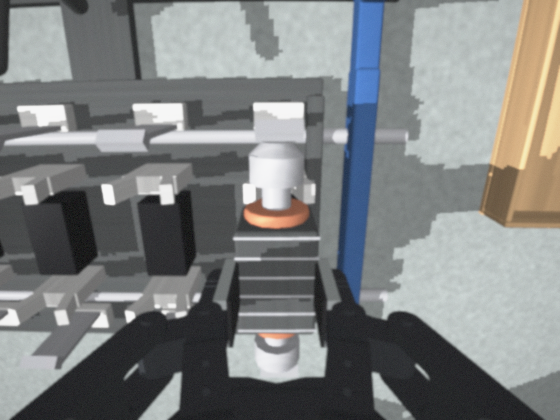

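```bash
python3 -m crank '{"dp":[[0,0,-0.5],[0,0,0],[0,0,0]],"delta_rot":[[0,0,0],[0,0,0],[0,0,0]],"claw":[255,255,255]}' 100
python3 -m crank '{"dp":[[0,0,-0.4],[0,0,0],[0,0,0]],"delta_rot":[[0,0,0],[0,0,0],[0,0,0]],"claw":[255,255,255]}' 100
python3 -m crank '{"dp":[[0,0,-0.3],[0,0,0],[0,0,0],[0,0,0]],"delta_rot":[[0,0,0],[0,0,0],[0,0,0],[0,0,0]],"claw":[255,255,255,255]}' 100
python3 - <<'E'
from h import *
s=sense(); print(s['eef_pos'],s['force'])
im,d=capture('wrist'); save('','w10.png',im); P=cloud('wrist',d,s)
for v in range(130,370,8): print(v,np.nanmedian(P[v,268:286],0).round(1),end='|')
E
```

```text
time_s: 13.55
eef_pos: [510.8, -124.1, 55.4]
ee_rot: [-0.0, 1.0, -0.006, -0.0]
force: [-0.8, -0.3, -7.3]
grip_width: 0.407
time_s: 13.85
eef_pos: [510.7, -124.1, 51.2]
ee_rot: [-0.0, 1.0, -0.006, -0.001]
force: [0.5, -0.9, -9.7]
grip_width: 0.408
time_s: 14.25
eef_pos: [511.3, -124.4, 49.0]
ee_rot: [0.0, 1.0, -0.006, 0.0]
force: [0.2, -0.3, -4.6]
grip_width: 0.406
[ 511.32487212 -124.35213372   49.04079731] [ 0.16743591 -0.28916429 -4.59919043]
130 [ 577.3 -124.1   47. ]|138 [ 577.  -124.1   75.3]|146 [ 574.  -124.3   77.9]|154 [ 570.  -124.    73.8]|162 [ 566.5 -124.    73.7]|170 [ 563.1 -123.9   73.9]|178 [ 559.5 -123.9   73.7]|186 [ 555.9 -123.8   73.8]|194 [ 550.5 -123.8   67.8]|202 [ 546.5 -123.7   67.6]|210 [ 542.8 -123.7   68.4]|218 [ 542.1 -123.7   77. ]|226 [ 538.  -123.6   76.5]|234 [ 535.5 -123.6   79.7]|242 [ 531.9 -123.5   80.1]|250 [ 528.2 -123.5   80.5]|258 [ 524.2 -123.4   80.6]|266 [ 519.8 -123.4   80.1]|274 [ 515.6 -123.3   80.1]|282 [ 511.4 -123.3   80.1]|290 [ 507.  -123.2   80. ]|298 [ 502.6 -123.2   80.1]|306 [ 498.4 -123.1   80.5]|314 [ 493.7 -123.    80.4]|322 [ 488.8 -123.    80.1]|330 [ 484.2 -122.9   80.4]|338 [ 475.4 -122.8   75.9]|346 [ 463.1 -122.6   68.1]|354 [ 462.7 -122.6   73.7]|362 [ 457.2 -122.6   73.8]|
```

View pics/w10.png

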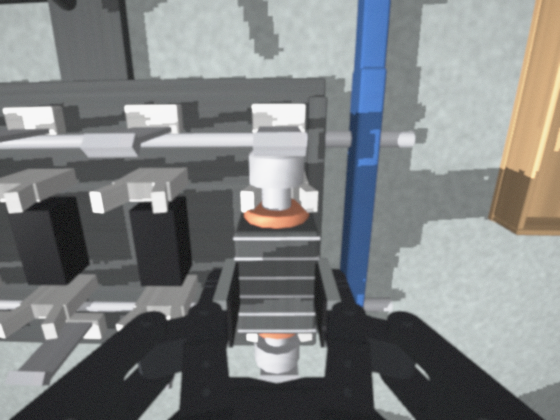

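```bash
python3 -m crank '{"dp":[[0,0,-0.2],[0,0,0],[0,0,0],[0,0,0]],"delta_rot":[[0,0,0],[0,0,0],[0,0,0],[0,0,0]],"claw":[255,255,255,255]}' 100
python3 -m crank '{"dp":[[0,0,-0.1],[0,0,0],[0,0,0],[0,0,0]],"delta_rot":[[0,0,0],[0,0,0],[0,0,0],[0,0,0]],"claw":[255,255,255,255]}' 100
```

```text
time_s: 14.7
eef_pos: [511.4, -124.4, 47.4]
ee_rot: [0.0, 1.0, -0.006, 0.0]
force: [-2.5, 1.7, 6.0]
grip_width: 0.408
time_s: 15.1
eef_pos: [511.5, -124.4, 47.3]
ee_rot: [0.0, 1.0, -0.006, 0.001]
force: [-6.6, 2.9, 15.1]
grip_width: 0.406
```

```bash
python3 -m crank '{"dp":[[0,0,0.1],[0,0,0],[0,0,0],[0,0,0],[0,0,3],[0,0,4],[0,0,4],[0,0,4]],"delta_rot":[[0,0,0],[0,0,0],[0,0,0],[0,0,0],[0,0,0],[0,0,0],[0,0,0],[0,0,0]],"claw":[110,110,110,110,110,110,110,0]}' 80
python3 -m crank '{"dp":[[-1,5,2],[-1,5,0],[-1,5,0],[-1,5,0],[-1,5,0],[-1,5,0],[-1,5,0],[0,2,0],[0,0,0],[0,0,0]],"delta_rot":[[0,0,3],[0,0,3],[0,0,3],[0,0,3],[0,0,3],[0,0,0],[0,0,0],[0,0,0],[0,0,0],[0,0,0]],"claw":[0,0,0,0,0,0,0,0,0,0]}' 80
python3 - <<'E'
from h import *
s=sense(); print(s['eef_pos'],s['ee_rot'])
im,d=capture('wrist'); save('','w11.png',im); P=cloud('wrist',d,s); np.savez('/tmp/w11.npz',P=P,im=im)
for r in masks_of('wrist','rotor1'):
    m=r['region']&(P[:,:,2]>12)&(P[:,:,2]<45); q=P[m]
    if len(q)<50: continue
    R_=cv2.minAreaRect(q[:,:2].astype(np.float32)); c=q.mean(0);w,V=np.linalg.eigh(np.cov(q[:,:2].T))
    print(np.round(r['centre']),round(r['p'],2),np.round(R_[0],1),np.round(R_[1],0),'ang',np.degrees(np.arctan(V[1,1]/V[0,1])).round(1),c.round(1))
imt,dt=capture('top'); save('','t11.png',imt)
for r in pinpoint('top','rotor1'): print('top',np.round(r['centre'],1),round(r['p'],2),at_z('top',r['centre'],19).round(1))
E
```

```text
time_s: 15.9
eef_pos: [510.9, -124.2, 198.3]
ee_rot: [-0.0, 1.0, -0.006, -0.0]
force: [1.6, 0.1, 0.5]
grip_width: 0.722
time_s: 16.9
eef_pos: [443.1, 235.3, 214.8]
ee_rot: [0.0, 0.992, 0.125, -0.0]
force: [0.6, -0.3, -0.7]
grip_width: 0.997
[443.1357995  235.3162668  214.83723347] [ 1.47368536e-04  9.92137136e-01  1.25155263e-01 -2.05274724e-04]
[256.  34.] 0.83 [562.8 284.5] [76. 39.] ang 16.3 [569.3 285.9  35.5]
[110.  82.] 0.71 [490.6 425.7] [ 38. 130.] ang -13.6 [493.6 421.7  33.1]
[223. 190.] 0.63 [407.  290.3] [129.  39.] ang 14.6 [412.1 290.2  33.7]
[470. 144.] 0.51 [540.3  13.3] [257. 323.] ang 69.7 [514.4  46.   22. ]
[387. 105.] 0.31 [527.8 142.5] [ 15. 232.] ang -0.7 [537.4 143.9  25.8]
top [327.9 222. ] 0.88 [[ 510.6 -131.8   19. ]]
top [181.2 197.6] 0.71 [[584.6 284.3  19. ]]
top [175.4 258.1] 0.54 [[412.8 299.2  19. ]]
top [127.3 230.7] 0.53 [[491.5 438.5  19. ]]
top [323.5 218.2] 0.37 [[ 521.4 -119.6   19. ]]
```

View pics/w11.png

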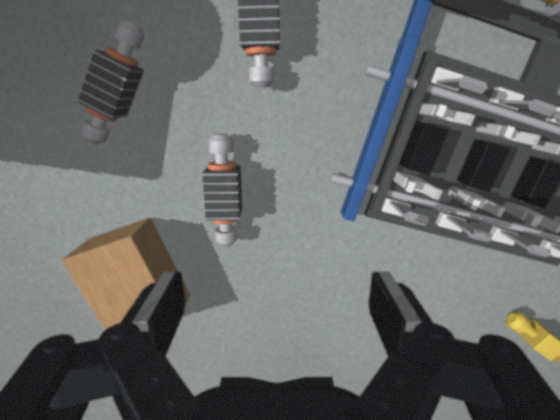

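View pics/t11.png

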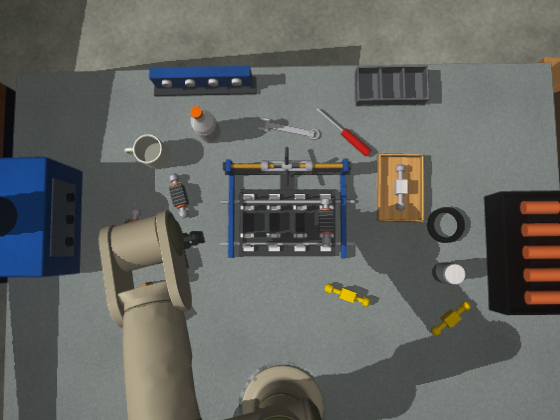

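```bash
python3 -m crank '{"dp":[[-1.8,2.7,-2],[-1.7,2.7,-4],[0,0,-4],[0,0,-4],[0,0,-4],[0,0,-2.6],[0,0,0],[0,0,0],[0,0,0]],"delta_rot":[[0,0,0],[0,0,0],[0,0,0],[0,0,0],[0,0,0],[0,0,0],[0,0,0],[0,0,0],[0,0,0]],"claw":[0,0,0,0,0,0,0,0,0]}' 80
python3 -m crank '{"dp":[[0,0,0],[0,0,0],[0,0,0],[0,0,0],[0,0,0],[0,0,3],[0,0,4],[0,0,5],[0,0,0],[0,0,0]],"delta_rot":[[0,0,0],[0,0,0],[0,0,0],[0,0,0],[0,0,0],[0,0,0],[0,0,0],[0,0,0],[0,0,0],[0,0,0]],"claw":[255,255,255,255,255,255,255,255,255,255]}' 80
cat > prof.py <<'E'
from h import *
import sys
s=sense(); print(s['eef_pos'],s['ee_rot'],s['force'],s['grip_width'])
im,d=capture('wrist'); save('',sys.argv[1],im); q=s['ee_rot']
P=cloud('wrist',d,s); L=(P-s['eef_pos'])@R.from_quat([q[1],q[2],q[3],q[0]]).as_matrix()
c=L[130:380,262:292]; xs=np.nanmedian(c[:,:,0],1); zs=np.nanmedian(-c[:,:,2],1); ys=np.nanmedian(c[:,:,1],1)
top=np.median(zs[zs>np.nanmax(zs)-4]) ; print('coretop',top)
k=np.where(zs>top-2)[0]; print('core x',xs[k].max(),xs[k].min(),'y slope',np.polyfit(xs[k],ys[k],1))
b=np.where((zs>top-9)&(zs<top-4.5)&(abs(xs)>40)&(abs(xs)<65))[0]; print('boss inner', xs[b][xs[b]>0].min() if (xs[b]>0).any() else None, xs[b][xs[b]<0].max() if (xs[b]<0).any() else None)
E
python3 prof.py w12.png
```

```text
time_s: 18.0
eef_pos: [409.8, 289.1, 11.7]
ee_rot: [-0.0, 0.992, 0.125, 0.001]
force: [-0.1, 0.6, 0.7]
grip_width: 1.0
time_s: 19.0
eef_pos: [408.4, 288.9, 130.0]
ee_rot: [-0.0, 0.992, 0.125, 0.0]
force: [0.1, 0.8, -5.2]
grip_width: 0.4
[408.38853394 288.85902442 129.9899584 ] [-5.28931631e-05  9.92175764e-01  1.24848683e-01  2.37406928e-04] [ 0.10158418  0.8267252  -5.19290659] 0.40013187695872443
coretop 27.523030231347022
core x 25.44622107061185 -29.175678009127516 y slope [ 1.24471896e-03 -1.31380843e+00]
boss inner 43.769934126804706 -48.886471792369925
```

View pics/w12.png

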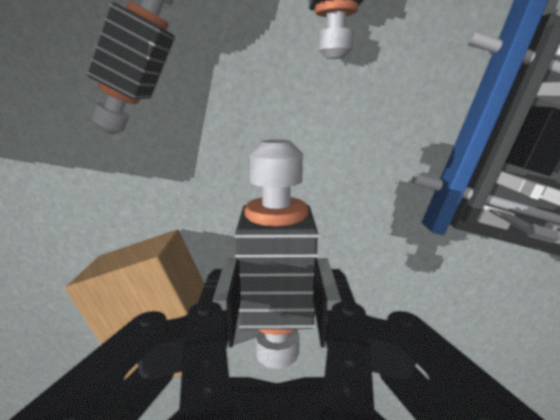

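```bash
python3 -m crank '{"dp":[[2,-4,2],[2,-4,0],[2,-4,0],[2,-4,0],[2.36,-3.7,0],[0,0,0],[0,0,0],[0,0,-3],[0,0,0],[0,0,0]],"delta_rot":[[0,0,-4],[0,0,-4],[0,0,-4],[0,0,-3],[0,0,0],[0,0,0],[0,0,0],[0,0,0],[0,0,0],[0,0,0]],"claw":[255,255,255,255,255,255,255,255,255,255]}' 80
python3 prof.py w13.png
```

```text
time_s: 20.05
eef_pos: [511.4, 92.8, 119.7]
ee_rot: [-0.0, 1.0, -0.005, -0.001]
force: [0.1, 1.3, -3.3]
grip_width: 0.408
[511.38760582  92.7619792  119.66337021] [-9.66655935e-05  9.99986303e-01 -5.11449695e-03 -1.10760641e-03] [ 0.14255165  1.25915845 -3.2961098 ] 0.4083784956723624
coretop 27.596405171465467
core x 25.05813920971039 -29.459674490027194 y slope [ 0.00133222 -1.08399698]
boss inner 43.53181222367924 -48.80637181709201
```

View pics/w13.png

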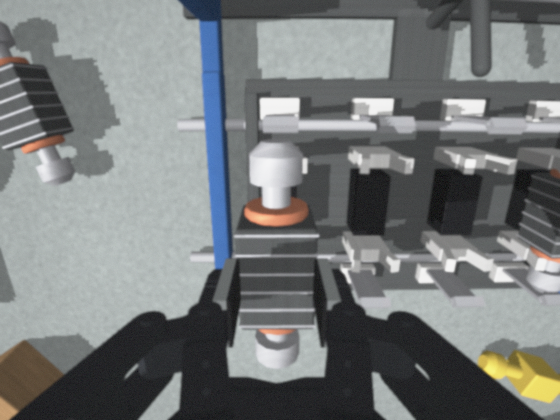

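```bash
python3 -m crank '{"dp":[[0.05,-0.1,-2.5],[0,0,-1.5],[0,0,-0.5],[0,0,-0.5],[0,0,-0.5],[0,0,0],[0,0,0]],"delta_rot":[[0,0,0],[0,0,0],[0,0,0],[0,0,0],[0,0,0],[0,0,0],[0,0,0]],"claw":[255,255,255,255,255,255,255]}' 100
python3 -m crank '{"dp":[[0,0,-0.5],[0,0,-0.3],[0,0,0],[0,0,0],[0,0,0]],"delta_rot":[[0,0,0],[0,0,0],[0,0,0],[0,0,0],[0,0,0]],"claw":[255,255,255,255,255]}' 100
```

```text
time_s: 20.8
eef_pos: [513.0, 91.1, 65.8]
ee_rot: [0.0, 1.0, -0.006, 0.0]
force: [-0.4, -0.2, -1.9]
grip_width: 0.4
time_s: 21.3
eef_pos: [512.1, 90.9, 56.3]
ee_rot: [-0.0, 1.0, -0.006, -0.001]
force: [0.7, -0.1, -11.4]
grip_width: 0.401
```

```bash
python3 -m crank '{"dp":[[0,0.05,-0.3],[0,0,-0.2],[0,0,0],[0,0,0],[0,0,0]],"delta_rot":[[0,0,0],[0,0,0],[0,0,0],[0,0,0],[0,0,0]],"claw":[255,255,255,255,255]}' 100
python3 -m crank '{"dp":[[0,0,-0.1],[0,0,0],[0,0,0]],"delta_rot":[[0,0,0],[0,0,0],[0,0,0]],"claw":[255,255,255]}' 100
```

```text
time_s: 21.8
eef_pos: [512.8, 91.4, 52.2]
ee_rot: [-0.0, 1.0, -0.006, 0.0]
force: [0.7, 0.0, -3.5]
grip_width: 0.396
time_s: 22.1
eef_pos: [512.9, 91.4, 51.2]
ee_rot: [0.0, 1.0, -0.006, 0.0]
force: [-0.2, 1.1, -0.8]
grip_width: 0.4
```

```bash
python3 -m crank '{"dp":[[0,0,-0.2],[0,0,0],[0,0,0]],"delta_rot":[[0,0,0],[0,0,0],[0,0,0]],"claw":[255,255,255]}' 100
python3 -m crank '{"dp":[[0,0,0.1],[0,0,0],[0,0,0],[0,0,0],[0,0,3],[0,0,4],[0,0,4],[0,0,4]],"delta_rot":[[0,0,0],[0,0,0],[0,0,0],[0,0,0],[0,0,0],[0,0,0],[0,0,0],[0,0,0]],"claw":[110,110,110,110,110,110,110,0]}' 80
```

```text
time_s: 22.4
eef_pos: [513.0, 91.4, 51.0]
ee_rot: [0.0, 1.0, -0.006, 0.001]
force: [-6.9, 0.1, 19.4]
grip_width: 0.392
time_s: 23.2
eef_pos: [512.4, 91.4, 201.5]
ee_rot: [-0.0, 1.0, -0.006, -0.0]
force: [0.8, -0.2, 0.7]
grip_width: 0.72
```

```bash
python3 -m crank '{"dp":[[1.5,4,0],[1.5,4,0],[1.5,4,0],[1.5,4,0],[1.5,3,0],[0,0,0],[0,0,0]],"delta_rot":[[0,0,4],[0,0,4],[0,0,4],[0,0,4],[0,0,0],[0,0,0],[0,0,0]],"claw":[0,0,0,0,0,0,0]}' 80
cat > look.py <<'E'
from h import *
import sys
s=sense(); print(s['eef_pos'],s['ee_rot'])
im,d=capture('wrist'); save('',sys.argv[1],im); P=cloud('wrist',d,s)
for r in masks_of('wrist','rotor1'):
    m=r['region']&(P[:,:,2]>12)&(P[:,:,2]<45); q=P[m]
    if len(q)<50: continue
    R_=cv2.minAreaRect(q[:,:2].astype(np.float32)); c=q.mean(0);w,V=np.linalg.eigh(np.cov(q[:,:2].T))
    print(np.round(r['centre']),round(r['p'],2),np.round(R_[0],1),np.round(R_[1],0),'ang',np.degrees(np.arctan(V[1,1]/V[0,1])).round(1),c.round(1))
E
python3 look.py w14.png
```

```text
time_s: 23.9
eef_pos: [587.5, 281.6, 199.2]
ee_rot: [0.0, 0.991, 0.134, -0.001]
force: [0.5, 0.0, -0.0]
grip_width: 1.0
[587.46942737 281.60055148 199.18937102] [ 1.86938312e-04  9.91001916e-01  1.33846230e-01 -5.94780864e-04]
[266. 170.] 0.92 [589.4 292. ] [130.  38.] ang 15.4 [594.1 293.   34.3]
[438. 285.] 0.68 [504.8  74.6] [100.  58.] ang 57.2 [525.6 103.4  39.2]
[148. 208.] 0.64 [512.7 409. ] [ 39. 131.] ang -14.0 [519.4 405.7  33.4]
```

View pics/w14.png

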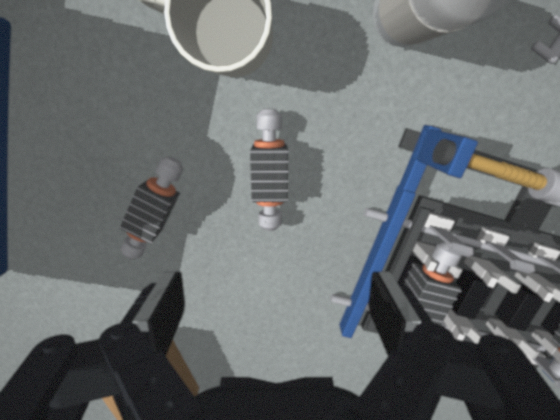

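```bash
python3 -m crank '{"dp":[[0.3,0.9,-4],[0,0,-4],[0,0,-4],[0,0,-4],[0,0,-3],[0,0,0],[0,0,0],[0,0,0],[0,0,0],[0,0,0]],"delta_rot":[[0,0,0],[0,0,0],[0,0,0],[0,0,0],[0,0,0],[0,0,0],[0,0,0],[0,0,0],[0,0,0],[0,0,0]],"claw":[0,0,0,0,0,0,0,255,255,255]}' 80
python3 -m crank '{"dp":[[0,0,0],[0,0,0],[0,0,0],[0,0,3],[0,0,4],[0,0,4],[0,0,4],[0,0,0],[0,0,0]],"delta_rot":[[0,0,0],[0,0,0],[0,0,0],[0,0,0],[0,0,0],[0,0,0],[0,0,0],[0,0,0],[0,0,0]],"claw":[255,255,255,255,255,255,255,255,255]}' 80
python3 prof.py w15.png
```

```text
time_s: 25.0
eef_pos: [591.2, 290.5, 11.4]
ee_rot: [-0.0, 0.991, 0.133, 0.001]
force: [-0.7, -1.2, 0.7]
grip_width: 0.516
time_s: 25.9
eef_pos: [590.4, 290.4, 159.8]
ee_rot: [0.0, 0.991, 0.133, -0.0]
force: [0.4, 0.4, -5.0]
grip_width: 0.413
[590.41148306 290.36547365 159.75376669] [ 2.17836416e-05  9.91049393e-01  1.33495657e-01 -1.01542759e-04] [ 0.41315046  0.44278911 -5.01173038] 0.4125946380548247
coretop 26.90480825013629
core x 26.24576884040017 -28.294309331889433 y slope [ 0.0029547  -1.33083526]
boss inner 44.56628370808808 -47.81087039360425
```

View pics/w15.png

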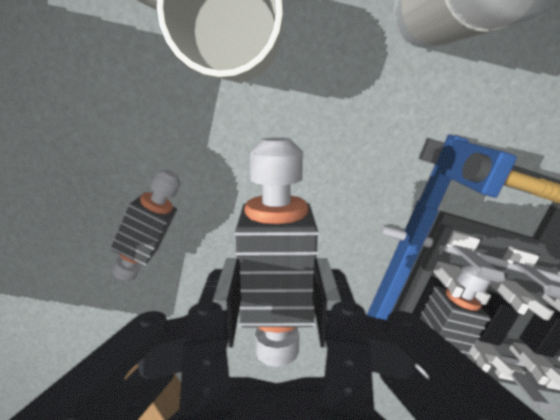

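```bash
python3 -m crank '{"dp":[[-2,-4,0],[-2,-4,0],[-2,-4,0],[-1.96,-4,0],[0,-4,0],[0,-4,0],[0,-3,0],[0,0,-3],[0,0,0],[0,0,0]],"delta_rot":[[0,0,-4],[0,0,-4],[0,0,-4],[0,0,-4],[0,0,0],[0,0,0],[0,0,0],[0,0,0],[0,0,0],[0,0,0]],"claw":[255,255,255,255,255,255,255,255,255,255]}' 80
python3 prof.py w16.png
```

```text
time_s: 26.95
eef_pos: [510.3, 20.9, 129.2]
ee_rot: [-0.0, 1.0, -0.006, -0.002]
force: [-0.0, 0.9, -2.6]
grip_width: 0.408
[510.31884508  20.86576546 129.18352063] [-3.43797811e-04  9.99983069e-01 -5.59464547e-03 -1.56316611e-03] [-0.01496979  0.85395314 -2.60194576] 0.4078259442724785
coretop 26.95451210469505
core x 25.813456433661145 -28.868305763372216 y slope [ 1.07967295e-03 -1.08168874e+00]
boss inner 44.17080791339133 -47.87092972028077
```

View pics/w16.png

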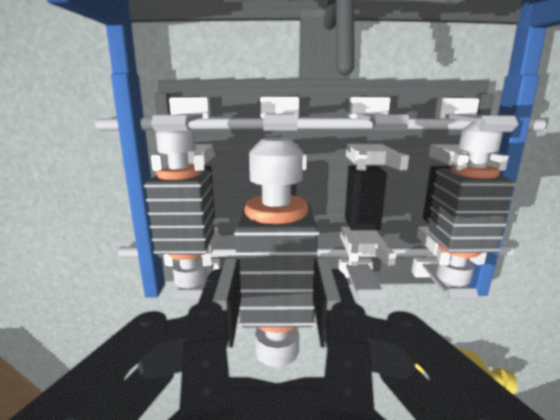

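```bash
python3 -m crank '{"dp":[[0,0,-3],[0,0,-1.5],[0,0,-0.5],[0,0,-0.5],[0,0,-0.5],[0,0,-0.5],[0,0,0],[0,0,0]],"delta_rot":[[0,0,0],[0,0,0],[0,0,0],[0,0,0],[0,0,0],[0,0,0],[0,0,0],[0,0,0]],"claw":[255,255,255,255,255,255,255,255]}' 100
python3 -m crank '{"dp":[[0,0,-0.5],[0,0,-0.4],[0,0,-0.2],[0,0,0],[0,0,0],[0,0,0]],"delta_rot":[[0,0,0],[0,0,0],[0,0,0],[0,0,0],[0,0,0],[0,0,0]],"claw":[255,255,255,255,255,255]}' 100
```

```text
time_s: 27.8
eef_pos: [511.4, 20.5, 65.6]
ee_rot: [0.0, 1.0, -0.006, 0.0]
force: [0.5, -0.3, -0.7]
grip_width: 0.398
time_s: 28.4
eef_pos: [511.0, 20.4, 54.0]
ee_rot: [-0.0, 1.0, -0.006, -0.0]
force: [0.3, 0.1, -3.5]
grip_width: 0.397
```

```bash
python3 -m crank '{"dp":[[0,0,-0.2],[0,0,0],[0,0,0],[0,0,0]],"delta_rot":[[0,0,0],[0,0,0],[0,0,0],[0,0,0]],"claw":[255,255,255,255]}' 100
python3 -m crank '{"dp":[[0,0,-0.2],[0,0,0],[0,0,0],[0,0,0]],"delta_rot":[[0,0,0],[0,0,0],[0,0,0],[0,0,0]],"claw":[255,255,255,255]}' 100
```

```text
time_s: 28.8
eef_pos: [511.0, 20.4, 52.0]
ee_rot: [0.0, 1.0, -0.006, -0.0]
force: [-0.4, 0.6, -4.4]
grip_width: 0.397
time_s: 29.2
eef_pos: [511.2, 20.4, 51.7]
ee_rot: [0.0, 1.0, -0.006, 0.0]
force: [-7.4, 1.3, 14.4]
grip_width: 0.4
```

```bash
python3 -m crank '{"dp":[[0,0,0.1],[0,0,0],[0,0,0],[0,0,0],[0,0,3],[0,0,4],[0,0,4],[0,0,4]],"delta_rot":[[0,0,0],[0,0,0],[0,0,0],[0,0,0],[0,0,0],[0,0,0],[0,0,0],[0,0,0]],"claw":[110,110,110,110,110,110,110,0]}' 80
python3 -m crank '{"dp":[[0,5,0],[0,5,0],[0,5,0],[0,5,0],[0,5,0],[0,5,0],[0,5,0],[0,3.5,0],[0,0,0],[0,0,0]],"delta_rot":[[0,0,-4],[0,0,-4],[0,0,-4],[0,0,-2],[0,0,0],[0,0,0],[0,0,0],[0,0,0],[0,0,0],[0,0,0]],"claw":[0,0,0,0,0,0,0,0,0,0]}' 80
python3 look.py w17.png
```

```text
time_s: 30.0
eef_pos: [510.8, 20.4, 202.6]
ee_rot: [-0.0, 1.0, -0.006, -0.0]
force: [0.0, 0.0, 1.1]
grip_width: 0.721
time_s: 31.0
eef_pos: [510.8, 405.6, 200.3]
ee_rot: [0.0, 0.992, -0.127, -0.0]
force: [0.1, -0.6, -0.7]
grip_width: 0.998
[510.826076   405.63107171 200.32356939] [ 3.71321097e-04  9.91893674e-01 -1.27069694e-01 -3.08962340e-04]
[272. 174.] 0.9 [512.7 408.3] [ 38. 130.] ang -14.3 [517.4 407.2  34.3]
```

View pics/w17.png

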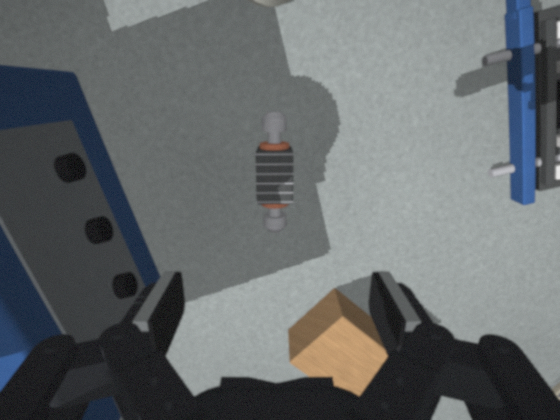

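```bash
python3 -m crank '{"dp":[[0.3,0.2,-4],[0,0,-4],[0,0,-4],[0,0,-4],[0,0,-3.1],[0,0,0],[0,0,0],[0,0,0],[0,0,0],[0,0,0]],"delta_rot":[[0,0,0.3],[0,0,0],[0,0,0],[0,0,0],[0,0,0],[0,0,0],[0,0,0],[0,0,0],[0,0,0],[0,0,0]],"claw":[0,0,0,0,0,0,0,255,255,255]}' 80
python3 -m crank '{"dp":[[0,0,0],[0,0,0],[0,0,0],[0,0,3],[0,0,4],[0,0,4],[0,0,4],[0,0,0],[0,0,0]],"delta_rot":[[0,0,0],[0,0,0],[0,0,0],[0,0,0],[0,0,0],[0,0,0],[0,0,0],[0,0,0],[0,0,0]],"claw":[255,255,255,255,255,255,255,255,255]}' 80
python3 prof.py w18.png
```

```text
time_s: 32.1
eef_pos: [514.6, 407.6, 11.4]
ee_rot: [-0.001, 0.992, -0.125, 0.001]
force: [0.5, 0.3, -0.1]
grip_width: 0.514
time_s: 33.0
eef_pos: [513.8, 407.3, 159.8]
ee_rot: [0.0, 0.992, -0.125, -0.0]
force: [0.2, -0.5, -4.5]
grip_width: 0.403
[513.8408519  407.31293296 159.77596489] [ 3.68510839e-05  9.92161978e-01 -1.24958409e-01 -6.47896274e-05] [ 0.23650651 -0.45280902 -4.54195636] 0.40263508200534076
coretop 26.913318477985705
core x 25.713207752574164 -28.920364449297143 y slope [ 7.13527191e-04 -8.09386326e-01]
boss inner 44.012458109626365 -47.81342877665692
```

View pics/w18.png

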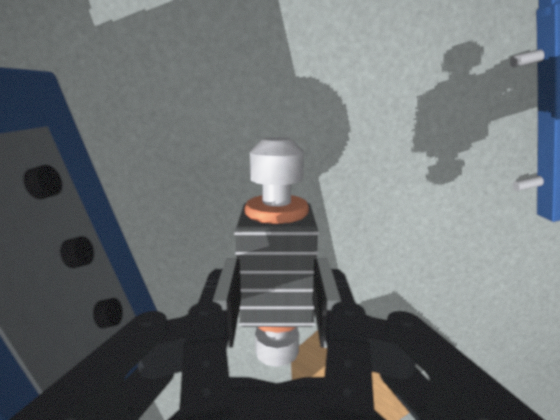

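```bash
python3 -m crank '{"dp":[[0,-4.5,0],[0,-4.5,0],[0,-4.5,0],[0,-4.5,0],[0,-4.5,0],[0,-4.5,0],[0,-4.5,0],[0,-4.5,0],[0,-4.5,0],[-0.36,-4.5,0]],"delta_rot":[[0,0,4],[0,0,4],[0,0,4],[0,0,1.75],[0,0,0],[0,0,0],[0,0,0],[0,0,0],[0,0,0],[0,0,0]],"claw":[255,255,255,255,255,255,255,255,255,255]}' 80
python3 -m crank '{"dp":[[0,-0.9,0],[0,0,-3],[0,0,0],[0,0,0],[0,0,0]],"delta_rot":[[0,0,0],[0,0,0],[0,0,0],[0,0,0],[0,0,0]],"claw":[255,255,255,255,255]}' 80
python3 prof.py w19.png
```

```text
time_s: 34.05
eef_pos: [509.4, -44.1, 158.2]
ee_rot: [-0.001, 1.0, -0.005, -0.002]
force: [0.8, -0.1, -3.5]
grip_width: 0.406
time_s: 34.55
eef_pos: [510.8, -51.1, 130.7]
ee_rot: [0.0, 1.0, -0.005, 0.0]
force: [-0.2, -0.4, -2.5]
grip_width: 0.406
[510.78972952 -51.13772318 130.66023154] [ 7.32488003e-05  9.99988113e-01 -4.86653356e-03  2.91082106e-04] [-0.22617167 -0.42835684 -2.54572119] 0.4055644130048857
coretop 26.93264578123874
core x 25.891940365314838 -28.845699655417068 y slope [ 9.01824664e-04 -1.06781736e+00]
boss inner 44.21907160814497 -47.82924156120612
```

View pics/w19.png

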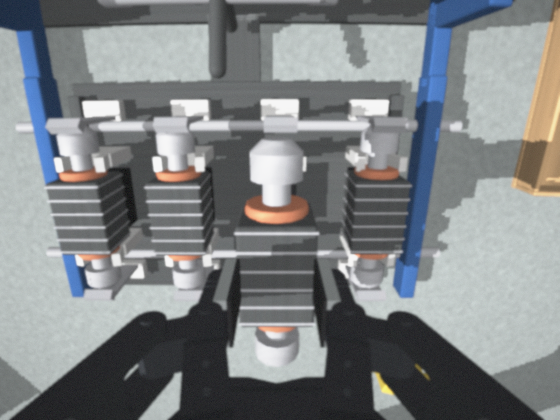

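```bash
python3 -m crank '{"dp":[[0,-0.1,-3],[0,0,-1.5],[0,0,-0.5],[0,0,-0.5],[0,0,-0.5],[0,0,-0.5],[0,0,0],[0,0,0]],"delta_rot":[[0,0,-0.1],[0,0,0],[0,0,0],[0,0,0],[0,0,0],[0,0,0],[0,0,0],[0,0,0]],"claw":[255,255,255,255,255,255,255,255]}' 100
python3 -m crank '{"dp":[[0,0,-0.5],[0,0,-0.4],[0,0,-0.2],[0,0,0],[0,0,0],[0,0,0]],"delta_rot":[[0,0,0],[0,0,0],[0,0,0],[0,0,0],[0,0,0],[0,0,0]],"claw":[255,255,255,255,255,255]}' 100
python3 -m crank '{"dp":[[0,0,-0.2],[0,0,0],[0,0,0],[0,0,0]],"delta_rot":[[0,0,0],[0,0,0],[0,0,0],[0,0,0]],"claw":[255,255,255,255]}' 100
```

```text
time_s: 35.4
eef_pos: [510.6, -52.7, 65.3]
ee_rot: [0.0, 1.0, -0.006, 0.0]
force: [-0.3, -0.7, -5.6]
grip_width: 0.397
time_s: 36.0
eef_pos: [510.5, -52.6, 54.1]
ee_rot: [0.0, 1.0, -0.006, 0.0]
force: [0.6, -0.4, -3.1]
grip_width: 0.395
time_s: 36.4
eef_pos: [510.4, -52.6, 52.0]
ee_rot: [-0.0, 1.0, -0.006, -0.0]
force: [0.0, 0.5, -3.5]
grip_width: 0.393
```

```bash
python3 -m crank '{"dp":[[0,0,-0.2],[0,0,0],[0,0,0],[0,0,0]],"delta_rot":[[0,0,0],[0,0,0],[0,0,0],[0,0,0]],"claw":[255,255,255,255]}' 100
python3 -m crank '{"dp":[[0,0,0.1],[0,0,0],[0,0,0],[0,0,0],[0,0,3],[0,0,4],[0,0,4],[3,3,5],[0,0,0],[0,0,0]],"delta_rot":[[0,0,0],[0,0,0],[0,0,0],[0,0,0],[0,0,0],[0,0,0],[0,0,0],[0,0,0],[0,0,0],[0,0,0]],"claw":[110,110,110,110,110,110,110,110,110,110]}' 80
python3 - <<'E'
from h import *
s=sense(); print(s['eef_pos'],s['ee_rot'])
im,d=capture('wrist'); save('','w20.png',im); P=cloud('wrist',d,s); np.savez('/tmp/w20.npz',P=P,im=im)
q=P.reshape(-1,3)
for x,y in ((508.6,-124),(509.3,-52.1),(510.1,19.9),(510.8,91.8)):
    m=q[(abs(q[:,0]-x)<22)&(abs(q[:,1]-y)<15)&(q[:,2]>60)&(q[:,2]<120)]
    b=[np.percentile(q[(abs(q[:,0]-x-dx)<6)&(abs(q[:,1]-y)<8)&(q[:,2]<120)][:,2],80).round(1) for dx in(-52,52)]
    print(y,'top z',np.median(m[:,2]).round(1),'boss top',b)
    m=q[(abs(q[:,0]-x)<40)&(abs(q[:,1]-y)<30)&(q[:,2]>74.5)&(q[:,2]<120)]; print('   ',cv2.minAreaRect(m[:,:2].astype(np.float32)))
for r in pinpoint('wrist','hub'): print('hub',np.round(r['centre'],1),r['p'],at_z('wrist',r['centre'],78,s))
E
```

```text
time_s: 36.8
eef_pos: [510.6, -52.7, 51.7]
ee_rot: [0.0, 1.0, -0.006, 0.0]
force: [-7.6, 1.7, 15.7]
grip_width: 0.395
time_s: 37.8
eef_pos: [533.5, -29.4, 199.2]
ee_rot: [0.0, 1.0, -0.006, 0.0]
force: [-1.0, 0.1, -0.9]
grip_width: 0.571
[533.50956705 -29.44024105 199.18618979] [ 1.18283814e-04  9.99983362e-01 -5.76082408e-03  2.73019702e-04]
-124 top z 78.4 boss top [np.float64(72.2), np.float64(71.9)]
    ((509.0126647949219, -123.16878509521484), (38.372135162353516, 67.15242767333984), 88.96491241455078)
-52.1 top z 78.6 boss top [np.float64(72.1), np.float64(72.2)]
    ((509.0957336425781, -51.87677001953125), (37.59868240356445, 66.89881134033203), 89.55485534667969)
19.9 top z 78.6 boss top [np.float64(72.2), np.float64(72.3)]
    ((509.767822265625, 21.536476135253906), (66.91020202636719, 38.801666259765625), 0.2749001681804657)
91.8 top z 78.7 boss top [np.float64(72.2), np.float64(72.1)]
    ((510.8419189453125, 92.7947998046875), (38.711097717285156, 67.65900421142578), 89.28462982177734)
hub [256.1  37.2] 0.93 [[659.64765768 -13.86685053  78.        ]]
```

View pics/w20.png

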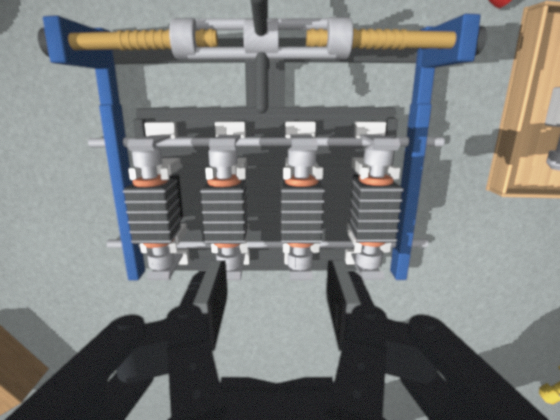

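```bash
cat > spoke.py <<'E'
from h import *
import sys
s=sense(); H=np.array([659.7,-17.6,78])
im,d=capture('wrist'); save('',sys.argv[1],im); P=cloud('wrist',d,s).reshape(-1,3)
q=P-H; r=np.hypot(q[:,0],q[:,2]); m=(abs(q[:,1])<9)&(r>22)&(r<64)
q=q[m]; a=np.degrees(np.arctan2(q[:,0],q[:,2])); r=r[m]
h,e=np.histogram(a,np.arange(-180,181,10)); print([(int(e[i]),int(h[i])) for i in range(len(h)) if h[i]>3])
E
python3 -m crank '{"dp":[[4,1,4],[0,0,0],[0,0,0]],"delta_rot":[[0,0,0],[0,0,0],[0,0,0]],"claw":[255,255,255]}' 60
python3 spoke.py w21.png
```

```text
time_s: 38.2
eef_pos: [568.1, -21.3, 233.0]
ee_rot: [-0.0, 1.0, -0.006, -0.001]
force: [-0.3, 0.7, -0.5]
grip_width: 0.061
[(-80, 13), (-70, 423), (-60, 18), (0, 66), (10, 263), (20, 6), (90, 90), (100, 263)]
```

View pics/w21.png

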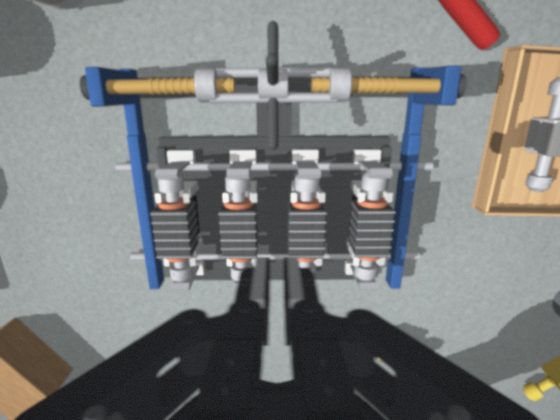

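```bash
python3 -m crank '{"dp":[[2.2,0.1,-2],[2.2,0.1,-2],[2,0,-4],[0,0,0],[0,0,0],[0,0,0]],"delta_rot":[[0,0,0],[0,0,0],[0,0,0],[0,0,0],[0,0,0],[0,0,0]],"claw":[255,255,255,255,255,255]}' 60
```

```text
time_s: 38.85
eef_pos: [632.0, -19.3, 155.6]
ee_rot: [0.0, 1.0, -0.006, 0.001]
force: [-0.4, 0.1, 0.7]
grip_width: -0.001
```

```bash
python3 -m crank '{"dp":[[0.5,0.15,-3.2],[0,0,0],[1,0,0],[1,0,-0.1],[1,0,-0.2],[0,0,0],[0,0,0]],"delta_rot":[[0,0,0],[0,0,0],[0,0,0],[0,0,0],[0,0,0],[0,0,0],[0,0,0]],"claw":[255,255,255,255,255,255,255]}' 60
python3 spoke.py w22.png
```

```text
time_s: 39.55
eef_pos: [667.0, -17.6, 120.3]
ee_rot: [0.0, 1.0, -0.006, 0.001]
force: [-0.3, 0.5, 0.1]
grip_width: 0.001
[(10, 230), (20, 147), (90, 237), (100, 502)]
```

View pics/w22.png

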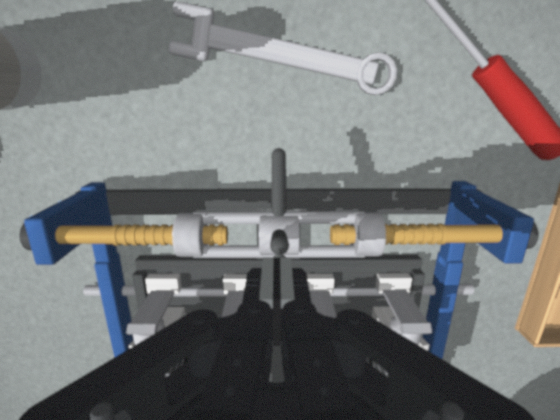

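```bash
python3 -m crank '{"dp":[[0.7,0,-0.3],[0.6,0,-0.4],[0,0,0],[0,0,0]],"delta_rot":[[0,0,0],[0,0,0],[0,0,0],[0,0,0]],"claw":[255,255,255,255]}' 60
python3 spoke.py w23.png
```

```text
time_s: 40.0
eef_pos: [681.3, -17.6, 112.5]
ee_rot: [0.0, 1.0, -0.006, 0.001]
force: [3.5, -0.1, 4.3]
grip_width: 0.002
[(-70, 4), (20, 8), (30, 4), (90, 102), (100, 686)]
```

View pics/w23.png

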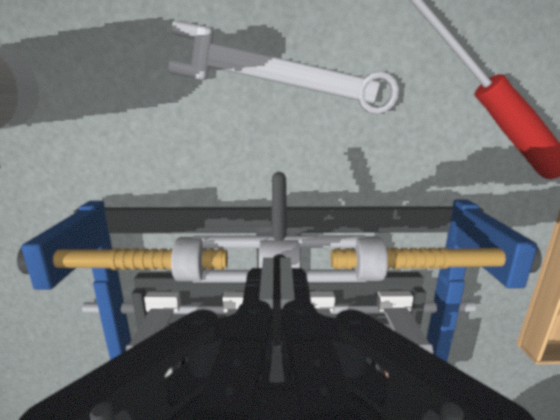

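Run:
```python
from h import *
s=sense(); print(s['eef_pos'],s['force'])
im,d=capture('wrist'); P=cloud('wrist',d,s)-np.array([659.7,-17.6,78])
for v in range(160,330,6): print(v,P[v,278].round(1).tolist(),end=' | ')
im,d=capture('scene'); save('','s23.png',cv2.resize(im[160:280,200:400],None,fx=4,fy=4,interpolation=cv2.INTER_CUBIC))
```

```text
[681.17246274 -17.62976704 112.52729439] [ 4.50946157 -0.18998535  4.9570085 ]
160 [51.4, -0.6, -77.8] | 166 [46.3, -0.5, -77.3] | 172 [54.6, -0.4, -18.1] | 178 [51.8, -0.3, -12.7] | 184 [47.9, -0.3, -11.8] | 190 [44.0, -0.2, -10.9] | 196 [40.2, -0.2, -9.8] | 202 [37.2, -0.1, -6.3] | 208 [32.9, -0.1, -6.6] | 214 [29.1, -0.0, -5.4] | 220 [25.2, 0.0, -4.5] | 226 [21.9, 0.1, -2.1] | 232 [18.3, 0.1, -0.5] | 238 [14.5, 0.2, 0.7] | 244 [12.2, 0.2, 5.0] | 250 [9.9, 0.3, 9.0] | 256 [13.6, 0.3, 24.5] | 262 [31.4, 0.2, 64.7] | 268 [31.6, 0.3, 70.5] | 274 [31.0, 0.3, 74.6] | 280 [31.6, 0.3, 80.5] | 286 [31.5, 0.3, 84.9] | 292 [31.4, 0.3, 88.9] | 298 [31.1, 0.4, 92.5] | 304 [29.5, 0.4, 94.0] | 310 [26.7, 0.4, 93.9] | 316 [23.9, 0.5, 93.7] | 322 [21.1, 0.5, 93.7] | 328 [17.8, 0.5, 93.2] |
```

View pics/s23.png

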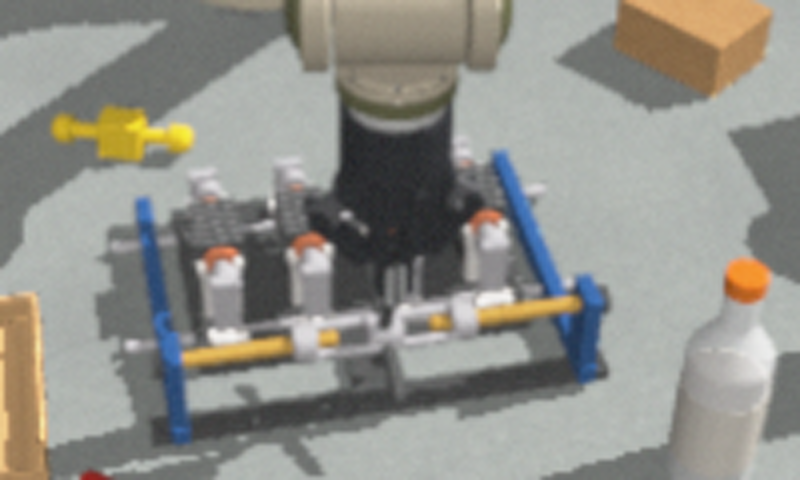

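Run:
```python
from h import *
im=cv2.cvtColor(cv2.imread('pics/w23.png'),cv2.COLOR_BGR2RGB)
save('','c23.png',cv2.resize(im[160:340,180:380],None,fx=3.3,fy=3.3,interpolation=cv2.INTER_CUBIC))
```

```text
(no output)
```

View pics/c23.png

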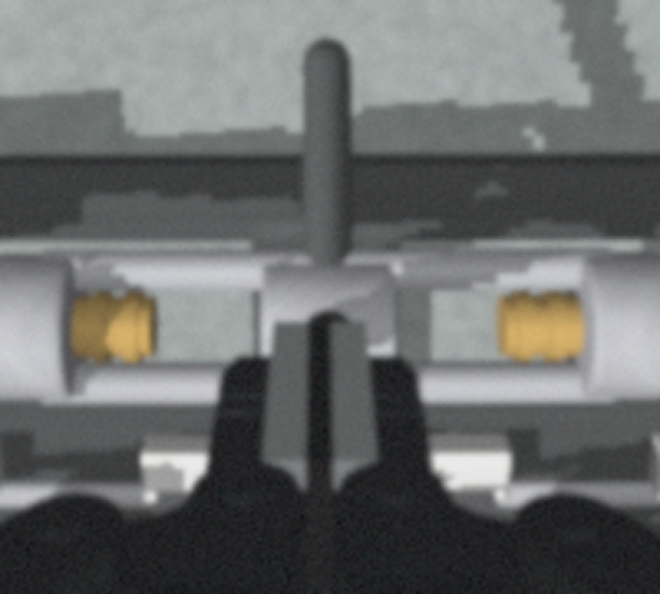

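```bash
python3 -m crank '{"dp":[[0,0,1],[0,0,2],[0,0,3],[0,0,0],[0,0,0]],"delta_rot":[[0,0,0],[0,0,0],[0,0,0],[0,0,0],[0,0,0]],"claw":[255,255,255,255,255]}' 60
python3 spoke.py w24.png
python3 - <<'E'
from h import *
im=cv2.cvtColor(cv2.imread('pics/w24.png'),cv2.COLOR_BGR2RGB)
save('','c24.png',cv2.resize(im[160:340,180:380],None,fx=3.3,fy=3.3,interpolation=cv2.INTER_CUBIC))
E
```

```text
time_s: 40.65
eef_pos: [679.8, -17.5, 172.1]
ee_rot: [-0.0, 1.0, -0.006, -0.0]
force: [-0.7, -0.2, -0.7]
grip_width: 0.0
[(-70, 44), (-60, 52), (10, 97), (20, 84), (90, 92), (100, 410)]
```

View pics/c24.png

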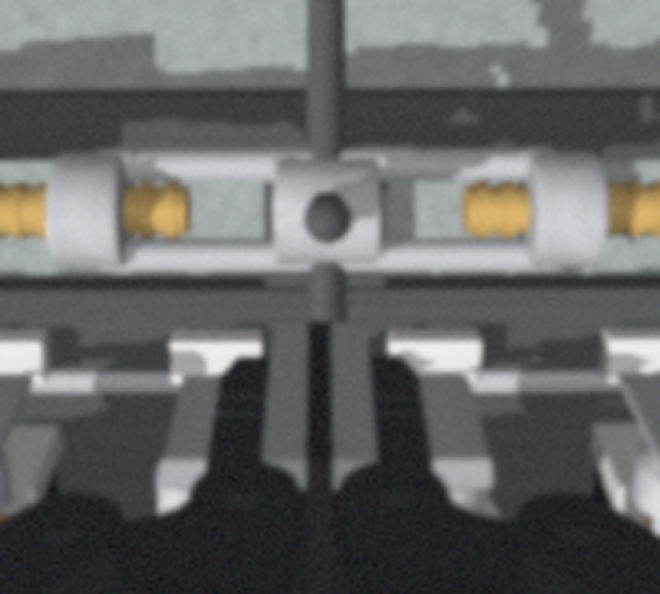

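Run:
```python
from h import *
s=sense()
im,d=capture('wrist'); P=cloud('wrist',d,s)-s['eef_pos']
for v in range(250,312,4): print(v,P[v,267].round(1).tolist(),P[v,287].round(1).tolist(), P[v,277].round(1).tolist())
```

```text
250 [-78.0, 12.6, -157.6] [-78.5, -9.1, -158.2] [-39.2, 1.3, -80.1]
254 [-83.2, 12.8, -158.4] [-83.6, -9.1, -158.5] [-42.5, 1.3, -79.4]
258 [9.7, 5.4, 25.3] [9.8, -4.0, 25.8] [10.4, 0.7, 26.9]
262 [10.3, 5.3, 30.4] [10.2, -3.9, 30.5] [10.3, 0.7, 30.5]
266 [10.2, 5.2, 33.8] [9.9, -3.8, 33.5] [10.4, 0.7, 34.3]
270 [10.5, 5.1, 37.9] [10.2, -3.7, 37.6] [10.3, 0.7, 37.6]
274 [10.2, 5.0, 40.7] [10.0, -3.6, 40.6] [9.7, 0.7, 40.0]
278 [10.1, 4.9, 43.8] [10.5, -3.5, 44.6] [nan, nan, nan]
282 [9.9, 4.8, 46.5] [9.9, -3.4, 46.8] [10.4, 0.7, 47.4]
286 [9.8, 4.8, 49.4] [9.8, -3.3, 49.6] [9.4, 0.7, 48.8]
290 [9.9, 4.7, 52.4] [9.8, -3.2, 52.3] [10.1, 0.7, 52.8]
294 [10.4, 4.6, 55.9] [10.1, -3.1, 55.6] [10.7, 0.7, 56.3]
298 [10.5, 4.5, 58.7] [9.7, -3.1, 57.7] [9.7, 0.7, 57.6]
302 [9.4, 4.5, 59.6] [10.8, -3.0, 61.7] [8.9, 0.7, 59.0]
306 [11.2, 4.3, 64.5] [10.9, -2.9, 64.2] [6.9, 0.8, 58.8]
310 [11.5, 4.2, 67.2] [10.4, -2.8, 66.0] [6.0, 0.8, 59.9]
```

```bash
python3 -m crank '{"dp":[[-2,0,0],[-1.8,0,0],[0,0,-3.5],[0,0,-3.8],[0,0,0],[0,0,0]],"delta_rot":[[0,0,0],[0,0,0],[0,0,0],[0,0,0],[0,0,0],[0,0,0]],"claw":[255,255,255,255,255,255]}' 60
python3 -m crank '{"dp":[[1,0,0],[1,0,-0.1],[0.4,0,-0.2],[0,0,0],[0,0,0]],"delta_rot":[[0,0,0],[0,0,0],[0,0,0],[0,0,0],[0,0,0]],"claw":[255,255,255,255,255]}' 60
python3 spoke.py w25.png
```

```text
time_s: 41.35
eef_pos: [642.0, -17.5, 99.1]
ee_rot: [-0.0, 1.0, -0.006, -0.001]
force: [0.2, -0.6, 0.5]
grip_width: -0.0
time_s: 41.85
eef_pos: [666.3, -17.5, 96.6]
ee_rot: [0.0, 1.0, -0.006, 0.0]
force: [-0.3, 0.2, 0.1]
grip_width: 0.001
[(-60, 23), (10, 728), (20, 388), (30, 66), (100, 239), (110, 623)]
```

View pics/w25.png

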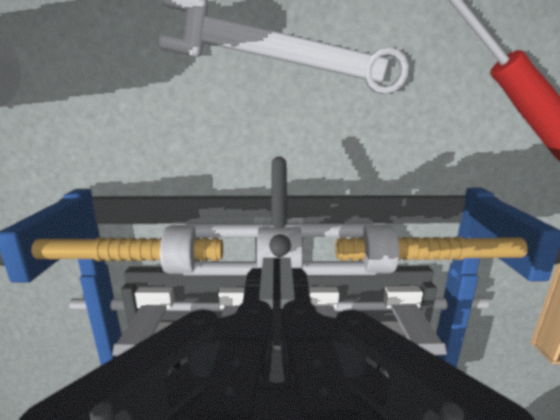

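```bash
python3 -m crank '{"dp":[[0.7,0,-0.4],[0.6,0,-0.5],[0.5,0,-0.6],[0.45,0,-0.7],[0.15,0,-0.4],[0,0,0],[0,0,0]],"delta_rot":[[0,0,0],[0,0,0],[0,0,0],[0,0,0],[0,0,0],[0,0,0],[0,0,0]],"claw":[255,255,255,255,255,255,255]}' 60
python3 spoke.py w26.png
```

```text
time_s: 42.6
eef_pos: [689.7, -17.4, 69.3]
ee_rot: [-0.0, 1.0, -0.006, -0.001]
force: [-0.1, 0.6, 0.9]
grip_width: 0.001
[(-20, 4), (-10, 402), (10, 26), (20, 215), (30, 394), (40, 801), (50, 466), (60, 223), (70, 742), (80, 21)]
```

View pics/w26.png

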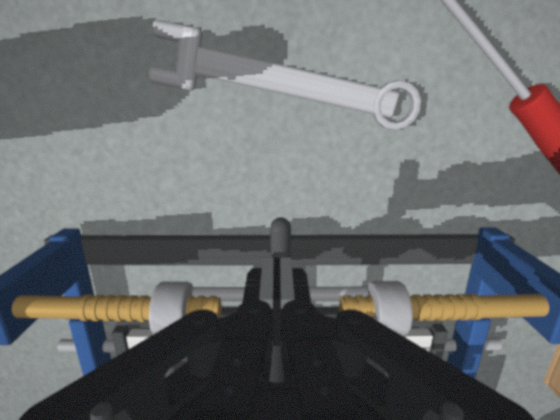

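```bash
python3 -m crank '{"dp":[[0,0,3],[0,0,3],[0,0,0],[-3.5,0,0],[-3.7,0,0],[0,0,0],[0,0,-2],[0,0,-1.05],[0,0,0]],"delta_rot":[[0,0,0],[0,0,0],[0,0,0],[0,0,0],[0,0,0],[0,0,0],[0,0,0],[0,0,0],[0,0,0]],"claw":[255,255,255,255,255,255,255,255,255]}' 60
python3 spoke.py w27.png
python3 -m crank '{"dp":[[1.2,0,0],[1.3,0,0],[1.2,0,-0.1],[1.1,0,-0.25],[0.7,0,-0.4],[0.6,0,-0.5],[0.5,0,-0.6],[0.45,0,-0.7],[0.15,0,-0.4],[0,0,0]],"delta_rot":[[0,0,0],[0,0,0],[0,0,0],[0,0,0],[0,0,0],[0,0,0],[0,0,0],[0,0,0],[0,0,0],[0,0,0]],"claw":[255,255,255,255,255,255,255,255,255,255]}' 60
python3 spoke.py w28.png
```

```text
time_s: 43.55
eef_pos: [617.5, -17.4, 97.5]
ee_rot: [-0.0, 1.0, -0.006, -0.002]
force: [0.0, 0.4, 0.5]
grip_width: 0.0
[(-100, 355), (-40, 385), (-30, 11), (-20, 125), (-10, 931), (0, 31), (60, 220), (70, 1256)]
time_s: 44.6
eef_pos: [690.3, -17.5, 69.4]
ee_rot: [-0.0, 1.0, -0.006, -0.0]
force: [-0.3, -0.1, 0.8]
grip_width: 0.001
[(-20, 4), (-10, 401), (10, 22), (20, 196), (30, 333), (40, 817), (50, 472), (60, 226), (70, 738), (80, 4)]
```

View pics/w27.png

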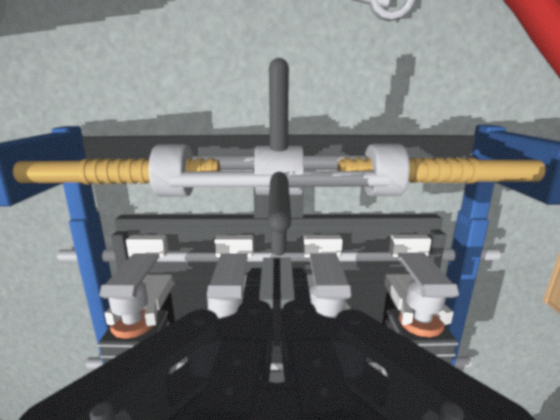

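View pics/w28.png

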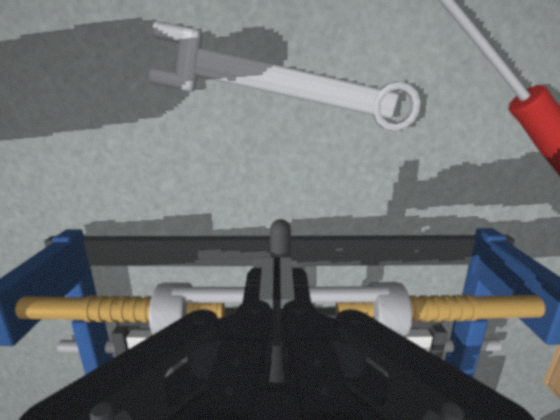

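```bash
python3 -m crank '{"dp":[[0,0,3],[0,0,3],[0,0,0],[-3.5,0,0],[-3.7,0,0],[0,0,0],[0,0,-2],[0,0,-1.05],[0,0,0]],"delta_rot":[[0,0,0],[0,0,0],[0,0,0],[0,0,0],[0,0,0],[0,0,0],[0,0,0],[0,0,0],[0,0,0]],"claw":[255,255,255,255,255,255,255,255,255]}' 60
python3 -m crank '{"dp":[[1.2,0,0],[1.3,0,0],[1.2,0,-0.1],[1.1,0,-0.25],[0.7,0,-0.4],[0.6,0,-0.5],[0.5,0,-0.6],[0.45,0,-0.7],[0.15,0,-0.4],[0,0,0]],"delta_rot":[[0,0,0],[0,0,0],[0,0,0],[0,0,0],[0,0,0],[0,0,0],[0,0,0],[0,0,0],[0,0,0],[0,0,0]],"claw":[255,255,255,255,255,255,255,255,255,255]}' 60
python3 spoke.py w29.png
python3 -m crank '{"dp":[[0,0,3],[0,0,3],[0,0,0],[-3.5,0,0],[-3.7,0,0],[0,0,0],[0,0,-2],[0,0,-1.05],[0,0,0]],"delta_rot":[[0,0,0],[0,0,0],[0,0,0],[0,0,0],[0,0,0],[0,0,0],[0,0,0],[0,0,0],[0,0,0]],"claw":[255,255,255,255,255,255,255,255,255]}' 60
python3 -m crank '{"dp":[[1.2,0,0],[1.3,0,0],[1.2,0,-0.1],[1.1,0,-0.25],[0.7,0,-0.4],[0.6,0,-0.5],[0.5,0,-0.6],[0.45,0,-0.7],[0.15,0,-0.4],[0,0,0]],"delta_rot":[[0,0,0],[0,0,0],[0,0,0],[0,0,0],[0,0,0],[0,0,0],[0,0,0],[0,0,0],[0,0,0],[0,0,0]],"claw":[255,255,255,255,255,255,255,255,255,255]}' 60
python3 spoke.py w30.png
```

```text
time_s: 45.55
eef_pos: [617.4, -17.3, 97.5]
ee_rot: [-0.0, 1.0, -0.006, -0.002]
force: [0.4, 0.7, 0.5]
grip_width: 0.005
time_s: 46.55
eef_pos: [690.2, -17.5, 69.3]
ee_rot: [-0.0, 1.0, -0.006, -0.0]
force: [1.0, -0.4, 1.9]
grip_width: 0.005
[(-10, 405), (10, 22), (20, 199), (30, 340), (40, 818), (50, 473), (60, 233), (70, 736), (80, 6)]
time_s: 47.5
eef_pos: [617.4, -17.3, 97.4]
ee_rot: [-0.0, 1.0, -0.006, -0.002]
force: [-0.1, 0.0, 0.1]
grip_width: -0.0
time_s: 48.5
eef_pos: [690.2, -17.4, 69.4]
ee_rot: [-0.0, 1.0, -0.006, -0.0]
force: [0.6, 0.1, 0.2]
grip_width: -0.002
[(-20, 4), (-10, 402), (10, 22), (20, 198), (30, 328), (40, 827), (50, 468), (60, 228), (70, 735)]
```

View pics/w30.png

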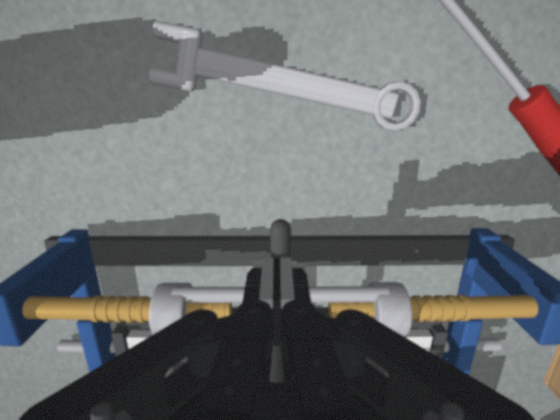

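Clamps are visibly drawing in. That makes four pushes, about 345°. I repeat the cycle.

```bash
python3 -m crank '{"dp":[[0,0,3],[0,0,3],[0,0,0],[-3.5,0,0],[-3.7,0,0],[0,0,0],[0,0,-2],[0,0,-1.05],[0,0,0]],"delta_rot":[[0,0,0],[0,0,0],[0,0,0],[0,0,0],[0,0,0],[0,0,0],[0,0,0],[0,0,0],[0,0,0]],"claw":[255,255,255,255,255,255,255,255,255]}' 60
python3 -m crank '{"dp":[[1.2,0,0],[1.3,0,0],[1.2,0,-0.1],[1.1,0,-0.25],[0.7,0,-0.4],[0.6,0,-0.5],[0.5,0,-0.6],[0.45,0,-0.7],[0.15,0,-0.4],[0,0,0]],"delta_rot":[[0,0,0],[0,0,0],[0,0,0],[0,0,0],[0,0,0],[0,0,0],[0,0,0],[0,0,0],[0,0,0],[0,0,0]],"claw":[255,255,255,255,255,255,255,255,255,255]}' 60
python3 spoke.py w31.png
python3 -m crank '{"dp":[[0,0,3],[0,0,3],[0,0,0],[-3.5,0,0],[-3.7,0,0],[0,0,0],[0,0,-2],[0,0,-1.05],[0,0,0]],"delta_rot":[[0,0,0],[0,0,0],[0,0,0],[0,0,0],[0,0,0],[0,0,0],[0,0,0],[0,0,0],[0,0,0]],"claw":[255,255,255,255,255,255,255,255,255]}' 60
python3 -m crank '{"dp":[[1.2,0,0],[1.3,0,0],[1.2,0,-0.1],[1.1,0,-0.25],[0.7,0,-0.4],[0.6,0,-0.5],[0.5,0,-0.6],[0.45,0,-0.7],[0.15,0,-0.4],[0,0,0]],"delta_rot":[[0,0,0],[0,0,0],[0,0,0],[0,0,0],[0,0,0],[0,0,0],[0,0,0],[0,0,0],[0,0,0],[0,0,0]],"claw":[255,255,255,255,255,255,255,255,255,255]}' 60
python3 spoke.py w32.png
python3 -m crank '{"dp":[[0,0,3],[0,0,3],[0,0,0],[-3.5,0,0],[-3.7,0,0],[0,0,0],[0,0,-2],[0,0,-1.05],[0,0,0]],"delta_rot":[[0,0,0],[0,0,0],[0,0,0],[0,0,0],[0,0,0],[0,0,0],[0,0,0],[0,0,0],[0,0,0]],"claw":[255,255,255,255,255,255,255,255,255]}' 60
python3 spoke.py w33.png
```

```text
time_s: 49.45
eef_pos: [617.4, -17.3, 97.4]
ee_rot: [-0.0, 1.0, -0.006, -0.002]
force: [-0.0, 1.2, -0.1]
grip_width: -0.002
time_s: 50.45
eef_pos: [690.2, -17.4, 69.3]
ee_rot: [-0.0, 1.0, -0.006, -0.0]
force: [0.8, -0.3, 0.4]
grip_width: 0.001
[(-10, 406), (10, 23), (20, 201), (30, 329), (40, 826), (50, 472), (60, 232), (70, 735)]
time_s: 51.4
eef_pos: [617.4, -17.3, 97.5]
ee_rot: [-0.0, 1.0, -0.006, -0.002]
force: [0.1, 1.2, 0.4]
grip_width: -0.005
time_s: 52.4
eef_pos: [690.2, -17.5, 69.4]
ee_rot: [-0.0, 1.0, -0.006, -0.0]
force: [0.7, 0.3, 0.0]
grip_width: -0.001
[(-10, 403), (10, 18), (20, 196), (30, 343), (40, 821), (50, 475), (60, 228), (70, 736)]
time_s: 53.35
eef_pos: [617.4, -17.3, 97.4]
ee_rot: [-0.0, 1.0, -0.006, -0.002]
force: [-0.3, -0.3, -0.1]
grip_width: -0.002
[(-100, 326), (-40, 399), (-30, 4), (-20, 164), (-10, 918), (0, 20), (60, 286), (70, 1201)]
```

View pics/w33.png

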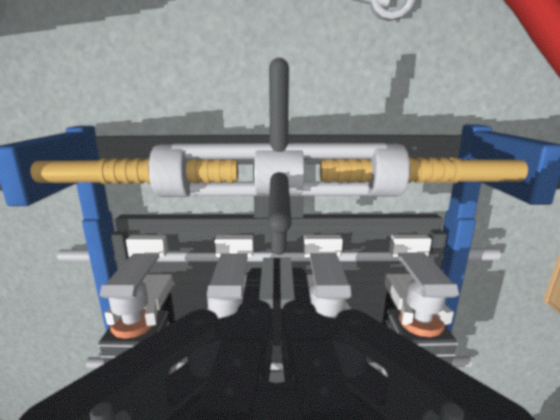

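```bash
python3 -m crank '{"dp":[[1.2,0,0],[1.3,0,0],[1.2,0,-0.1],[1.1,0,-0.25],[0.7,0,-0.4],[0.6,0,-0.5],[0.5,0,-0.6],[0.45,0,-0.7],[0.15,0,-0.4],[0,0,0]],"delta_rot":[[0,0,0],[0,0,0],[0,0,0],[0,0,0],[0,0,0],[0,0,0],[0,0,0],[0,0,0],[0,0,0],[0,0,0]],"claw":[255,255,255,255,255,255,255,255,255,255]}' 60
python3 spoke.py w34.png
python3 -m crank '{"dp":[[0,0,3],[0,0,3],[0,0,0],[-3.5,0,0],[-3.7,0,0],[0,0,0],[0,0,-2],[0,0,-1.05],[0,0,0]],"delta_rot":[[0,0,0],[0,0,0],[0,0,0],[0,0,0],[0,0,0],[0,0,0],[0,0,0],[0,0,0],[0,0,0]],"claw":[255,255,255,255,255,255,255,255,255]}' 60
python3 -m crank '{"dp":[[1.2,0,0],[1.3,0,0],[1.2,0,-0.1],[1.1,0,-0.25],[0.7,0,-0.4],[0,0,0],[0,0,0]],"delta_rot":[[0,0,0],[0,0,0],[0,0,0],[0,0,0],[0,0,0],[0,0,0],[0,0,0]],"claw":[255,255,255,255,255,255,255]}' 60
python3 -m crank '{"dp":[[0.6,0,-0.5],[0.5,0,-0.6],[0.45,0,-0.7],[0.15,0,-0.4],[0,0,0]],"delta_rot":[[0,0,0],[0,0,0],[0,0,0],[0,0,0],[0,0,0]],"claw":[255,255,255,255,255]}' 60
python3 spoke.py w35.png
```

```text
time_s: 54.4
eef_pos: [690.3, -17.5, 69.5]
ee_rot: [-0.0, 1.0, -0.006, -0.0]
force: [0.3, 0.2, 1.8]
grip_width: 0.002
[(-20, 6), (-10, 401), (10, 21), (20, 193), (30, 329), (40, 816), (50, 470), (60, 229), (70, 738)]
time_s: 55.35
eef_pos: [617.4, -17.3, 97.5]
ee_rot: [-0.0, 1.0, -0.006, -0.002]
force: [-0.1, -0.5, 0.1]
grip_width: 0.0
time_s: 56.05
eef_pos: [673.0, -17.4, 91.7]
ee_rot: [-0.0, 1.0, -0.006, -0.0]
force: [0.3, -0.1, 0.6]
grip_width: -0.001
time_s: 56.55
eef_pos: [690.3, -17.5, 69.0]
ee_rot: [-0.0, 1.0, -0.006, -0.0]
force: [0.7, 0.3, 1.0]
grip_width: 0.003
[(-10, 405), (10, 22), (20, 209), (30, 349), (40, 818), (50, 475), (60, 243), (70, 743), (80, 13)]
```

View pics/w35.png

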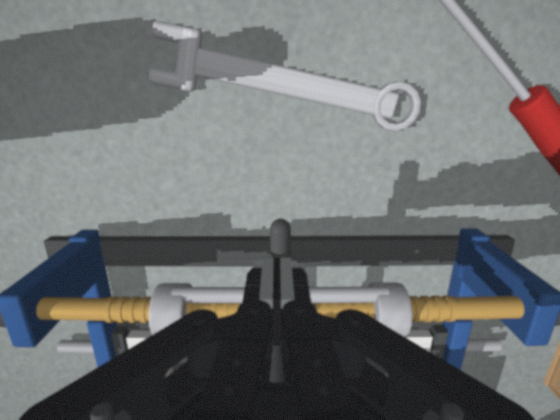

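```bash
python3 -m crank '{"dp":[[0,0,3],[0,0,3],[0,0,0],[-3.5,0,0],[-3.7,0,0],[0,0,0],[0,0,-2],[0,0,-1.05],[0,0,0]],"delta_rot":[[0,0,0],[0,0,0],[0,0,0],[0,0,0],[0,0,0],[0,0,0],[0,0,0],[0,0,0],[0,0,0]],"claw":[255,255,255,255,255,255,255,255,255]}' 60
python3 -m crank '{"dp":[[1,0,0],[0.6,0,0],[0.2,0,0],[0,0,0],[0,0,0]],"delta_rot":[[0,0,0],[0,0,0],[0,0,0],[0,0,0],[0,0,0]],"claw":[255,255,255,255,255]}' 60
python3 -m crank '{"dp":[[0.2,0,0],[0.2,0,0],[0,0,0]],"delta_rot":[[0,0,0],[0,0,0],[0,0,0]],"claw":[255,255,255]}' 60
python3 -m crank '{"dp":[[0.2,0,0],[0,0,0]],"delta_rot":[[0,0,0],[0,0,0]],"claw":[255,255]}' 60
```

```text
time_s: 57.5
eef_pos: [617.4, -17.3, 97.5]
ee_rot: [-0.0, 1.0, -0.006, -0.002]
force: [-0.3, 0.2, -1.0]
grip_width: -0.002
time_s: 58.0
eef_pos: [636.2, -17.5, 99.5]
ee_rot: [-0.0, 1.0, -0.006, 0.0]
force: [-0.9, -0.4, 0.4]
grip_width: -0.004
time_s: 58.3
eef_pos: [640.3, -17.6, 99.6]
ee_rot: [0.0, 1.0, -0.006, 0.0]
force: [-1.5, -0.2, 1.3]
grip_width: -0.002
time_s: 58.5
eef_pos: [642.3, -17.6, 99.5]
ee_rot: [0.0, 1.0, -0.006, 0.0]
force: [-1.8, -1.1, 1.9]
grip_width: -0.006
```

```bash
python3 -m crank '{"dp":[[0.2,0,0],[0,0,0]],"delta_rot":[[0,0,0],[0,0,0]],"claw":[255,255]}' 60
python3 -m crank '{"dp":[[0.1,0,0],[0,0,0]],"delta_rot":[[0,0,0],[0,0,0]],"claw":[255,255]}' 60
python3 -m crank '{"dp":[[0.1,0,0],[0,0,0]],"delta_rot":[[0,0,0],[0,0,0]],"claw":[255,255]}' 60
```

```text
time_s: 58.7
eef_pos: [644.4, -17.5, 99.4]
ee_rot: [0.0, 1.0, -0.006, 0.0]
force: [-1.5, -0.3, 1.3]
grip_width: -0.002
time_s: 58.9
eef_pos: [645.2, -17.6, 99.4]
ee_rot: [0.0, 1.0, -0.006, 0.0]
force: [-0.6, 0.6, 1.2]
grip_width: -0.003
time_s: 59.1
eef_pos: [646.1, -17.5, 99.4]
ee_rot: [0.0, 1.0, -0.006, -0.0]
force: [-3.4, -0.5, 2.0]
grip_width: 0.001
```

```bash
python3 -m crank '{"dp":[[0.1,0,0],[0,0,0]],"delta_rot":[[0,0,0],[0,0,0]],"claw":[255,255]}' 60
python3 -m crank '{"dp":[[0.1,0,0],[0,0,0]],"delta_rot":[[0,0,0],[0,0,0]],"claw":[255,255]}' 60
python3 spoke.py w36.png
```

```text
time_s: 59.3
eef_pos: [646.2, -17.5, 99.4]
ee_rot: [0.0, 1.0, -0.006, -0.001]
force: [-7.9, -0.7, 4.4]
grip_width: 0.0
time_s: 59.5
eef_pos: [646.3, -17.6, 99.4]
ee_rot: [0.0, 1.0, -0.006, -0.003]
force: [-14.8, -1.3, 8.1]
grip_width: -0.001
[(-10, 592), (0, 759), (10, 69), (70, 76), (80, 1049), (90, 43)]
```

View pics/w36.png

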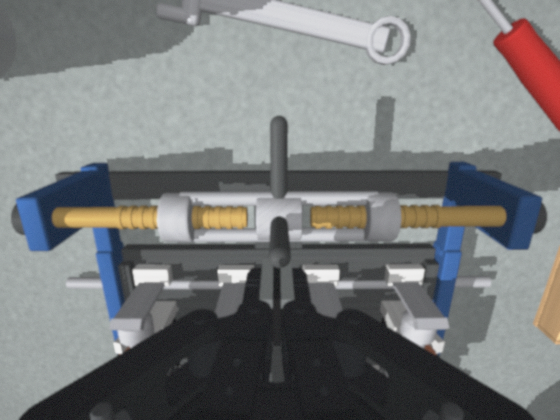

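Hard stop: the force climbs to 15 N and the finger no longer moves, with a spoke straight up. I back off and check everything.

```bash
python3 -m crank '{"dp":[[-0.5,0,0],[-1.5,0,0],[0,0,4],[-2,0,5],[-5,0,5],[-5,0,2],[0,0,0],[0,0,0]],"delta_rot":[[0,0,0],[0,0,0],[0,0,0],[0,0,0],[0,0,0],[0,0,0],[0,0,0],[0,0,0]],"claw":[255,255,255,255,255,255,255,255]}' 60
python3 - <<'E'
from h import *
s=sense(); print(s['time_s'],s['eef_pos'],s['force'])
im,d=capture('wrist'); save('','w40.png',im); P=cloud('wrist',d,s); q=P.reshape(-1,3)
for x,y in ((508.6,-124),(509.3,-52.1),(510.1,19.9),(510.8,91.8)):
    m=q[(abs(q[:,0]-x)<22)&(abs(q[:,1]-y)<15)&(q[:,2]>60)&(q[:,2]<120)]
    print(y,'top z',np.median(m[:,2]).round(1) if len(m) else None)
for r in pinpoint('wrist','clamp_left_face'): print('clamp',r['p'],at_z('wrist',r['centre'],20,s).round(1))
it,_=capture('top'); save('','t40.png',it)
for r in pinpoint('top','master'): print('master',r['p'],at_z('top',r['centre'],24).round(1))
E
```

```text
time_s: 60.35
eef_pos: [528.0, -17.5, 240.5]
ee_rot: [0.0, 1.0, -0.006, 0.001]
force: [1.6, -0.3, -0.3]
grip_width: 0.001
60.35 [527.9637429  -17.48133396 240.49100991] [ 1.64116119 -0.27177086 -0.32387084]
-124 top z 78.4
-52.1 top z 78.6
19.9 top z 78.6
91.8 top z 78.7
clamp 0.85 [[511.9 118.4  20. ]]
master 0.87 [[ 247.4 -457.9   24. ]]
master 0.83 [[ 600.7 -331.5   24. ]]
master 0.61 [[ 499.3 -456.6   24. ]]
master 0.6 [[ 317.7 -186.1   24. ]]
master 0.55 [[516.3 100.2  24. ]]
master 0.51 [[ 369.  -440.7   24. ]]
```

View pics/w40.png

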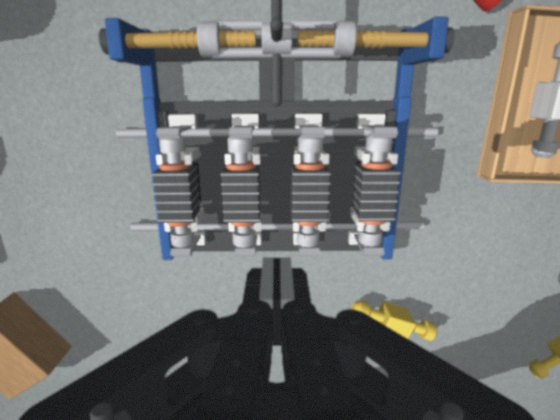

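View pics/t40.png

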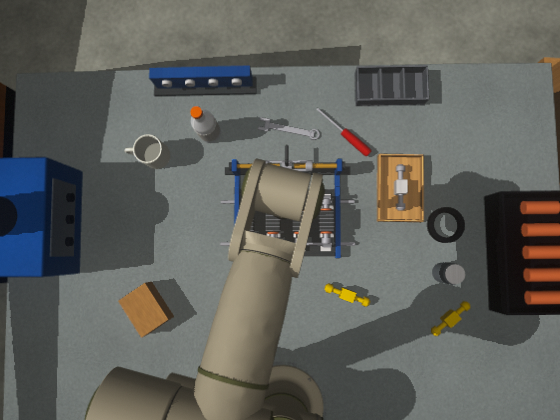

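```bash
python3 -c "
from rig import *
print(finish_job())"
```

```text
the job is handed in; nothing more can be done
None
```

The job is handed in after about 60 s of robot time; `finish_job()` gives no verdict.

- **Master:** it is out of nest 2 and lying in the tray. The top view puts it at (601, -332) mm, against a tray centre I measured at about (606, -337) mm.
- **Rotors:** all four are pressed into nests 1 to 4. One rotor had been knocked about 25 mm aside; I found it again by camera before picking it up. In the last picture all four core tops are 78.4 to 78.7 mm above the bench, where fully seated is 78 mm.
- **Turnbuckle:** I then pushed the spokes nine times until a spoke stood straight up at the hard stop. There the force rose to about 15 N with no further motion, and the last picture shows both clamps against the cradle sides.
- **Bystanders:** they look unmoved in the last top view. The arm was clear of everything when I handed in.

**Disagreements:**
- **Finger tips:** with the gripper shut they sit about 25 mm above the reported TCP, so my first spoke push only brushed over the top of the spoke. I lowered the later pushes to allow for it.
- **Clamp face:** the network put the left clamp face at y ≈ 118 mm. That is short of the cradle's side (about 119 mm here) and less than I would trust. For the clamps I relied on the hard stop, the spoke angle and the picture instead.

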